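Back off the ratchet of a screen-alignment jig

TASK

The glue on the clamped phone has set, so open the jig: take the load off the pawl by easing the crank a touch forwards, only until the pawl is loose and without squeezing the phone hard, swing the pawl fully out, and then wind the crank backwards until the carriage rests gently against its rear stop. Never force the pawl or turn back against it, never ram the stop, leave the pawl out and the phone lying in its place, and do not disturb the other things.

Things in the scene. Friction and masses are not known exactly. Their poses are not given: they have to be found in the camera images.
- jig: The jig, fixed to the counter: aluminium base 230 mm (its x) by 330 mm (its y) by 12 mm; origin at the centre of its underside, z up. A clear carriage slides along y on a steel rail and presses a phone against a clear fence on the +y side; -y opens. Only the crank handle and the pawl pin stand higher than 60 mm above the counter; both can simply be pushed sideways with a shut or half-open gripper.
- wheel_axis (a point): Point on the upright axis of the brass ratchet wheel and crank, at the wheel's top, 48 mm above the counter; in the jig's frame at (-45, -20, 48) mm. The wheel is 72 mm across and 8 mm thick, with 16 undercut saw teeth.
- crank (a joint): Angle of crank and wheel, rad: 0 as clamped at the start, + forwards (anticlockwise seen from above, squeezes the phone), - backwards (clockwise, opens). The carriage moves 18 mm per rad. A drag washer (0.32 N m) keeps the crank where it is left: about 7 N at the handle turn it, plus 0.4 N forwards for each N on the phone (backwards as much less).
- handle_mid (a point): Middle of the black free-turning crank handle, an upright cylinder 18 mm in diameter, 58 to 92 mm above the counter (this point: 75 mm), 45 mm from the wheel axis. It moves in a level circle; at the start it stands, seen from the axis, 60 degrees from the jig's +x axis towards +y. The crank arm below it lies at 50 to 60 mm.
- ratchet_wheel: The brass ratchet wheel, turning with the crank; origin on its axis at counter height.
- pawl (a joint): Swing of the pawl, rad: 0 in the teeth, 1.1 fully out. It snaps over: below 0.55 a spring draws it in (0.6 N at the pin), above it draws it out. As clamped, its tip is hooked under a tooth and jams. It is free once the crank has been eased forwards 0.08 rad (3.6 mm at the handle); then about 11 N (4 N at the start) press the phone, and each 0.01 rad more adds 0.9 N. Do not exceed 15 N.
- pawl_pin (a point): Middle of the blue upright finger pin of the pawl, 10 mm in diameter, 48 to 82 mm above the counter (this point: 66 mm), 37.5 mm from the pivot. At the start it lies at (-115, 2) mm in the jig's frame; swinging out, it moves in a level circle about the pivot, clockwise seen from above, away from the wheel towards the jig's -x, then +y, to (-123, 41) mm.
- pawl_pivot (a point): Point on the upright axis of the pawl's pivot, 48 mm above the counter; in the jig's frame at (-88, 28, 48) mm. The pivot's head ends 55 mm above the counter.
- pawl_tip: The steel tip of the pawl, in the teeth on the -x side of the wheel; its frame's origin lies on the pivot axis at counter height. More than 8 N between tip and wheel damages the teeth: prying at the jammed pawl or turning back against it does that; once loose it swings with under 1 N.
- carriage: The clear polycarbonate carriage, 90 mm by 72 mm, top 43 mm above the counter, with a steel rack; it moves only along the jig's y, driven by the crank. Its origin is the jig's origin at the start.
- carriage_back (a point): Middle of the rear (-y) face of the carriage's runner, which meets the stop.
- presser_pad: White silicone-faced sprung bar at the front of the carriage that presses on the phone's long edge; 5 N per mm.
- rear_stop: Dark steel stop block with a brass thumbscrew, clamped on the rail behind the carriage, 44 x 20 x 36 mm, origin under its middle on the base plate. It has been set somewhere 24 to 36 mm behind the carriage, which is 1.3 to 2.0 rad of the crank.
- stop_face (a point): Middle of the stop's front (+y) face; its y axis points to the carriage. The gap to close is the y of carriage_back in this frame; at the end the two touch. More than 20 N on the stop is ramming it; that is 8 N at the handle beyond the 7 N that turn the crank.
- phone: The clamped phone, silver frame with black display, 148 x 72 x 8 mm, lying loose in its nest between pad and fence; origin at the centre of its underside.
- roller: Bystander: white silicone roller with wooden handle, 185 mm long, on the counter.
- hex_driver: Bystander: brass hex standoff driver, 160 mm long.
- spare_display: Bystander: black replacement display, 146 x 69 x 4 mm.
- spare_frame: Bystander: silver phone frame, 148 x 72 x 8 mm.
- cleaner_bottle: Bystander: white bottle, 48 mm in diameter, 110 mm high.
- screw_jar: Bystander: glass jar with steel cap, 56 mm in diameter, 45 mm high.
- pry_tool: Bystander: blue plastic pry bar, 145 mm long.

How it is judged (in metres and radians):
On the way, in this order (a step that is already met when the one before it is completed fails the run):
1. the pawl is swung out past its snap-over (over 0.8 rad) while the crank still stands forward as clamped (value of joint pawl above 0.8 rad and value of joint crank above -0.05 rad), for 0.2 s.
2. the carriage is wound back until it bears on its stop (touching it with over 0.5 N) with the pawl still out (contact force between carriage and rear_stop above 0.5 N and value of joint pawl above 0.8 rad), for 0.2 s.
At the end, for the whole second after the job is handed in: The carriage rests against its rear stop (gap under 1.5 mm) and is still, the pawl is left swung out (over 0.8 rad), and the phone lies in its nest within 5 mm of where it was (y of carriage_back in the frame of stop_face below 0.0015 m and value of joint pawl above 0.8 rad and velocity of joint crank between -0.05 and 0.05 rad/s and distance of phone from where it was at the start of the episode below 0.005 m); the robot touches nothing.
It fails at once if the pad presses the phone with more than 15 N (contact force between presser_pad and phone above 15 N).
It fails at once if the pawl is forced: more than 8 N between its tip and the wheel (contact force between pawl_tip and ratchet_wheel above 8 N).
It fails at once if the carriage rams its stop with more than 20 N (contact force between carriage and rear_stop above 20 N).
It fails at once if the robot touches the phone or shifts it by more than 5 mm (contact force between any of the arm, the fingers and phone above 0.5 N or distance of phone from where it was at the start of the episode above 0.005 m).
It fails at once if a bystander is shifted by more than 15 mm (distance of any of roller, hex_driver, spare_display, spare_frame, cleaner_bottle, screw_jar, pry_tool from where it was at the start of the episode above 0.015 m).
It also fails if it takes over 70 s, if anything falls off the work surface, if the arm or the gripper's body presses on something with over 40 N, if the wrist force passes 120 N, or if a joint passes its speed limit or range.

ROBOT

A 6-joint arm with a two-finger parallel gripper is mounted at the origin on the work surface. World frame = base frame: x ahead of the robot, y to its left, z up, the work surface at z = 0. Lengths are in mm, angles in rad, forces in N, time in s.
With the tool pointing down it reaches from about 400 to 925 mm from the base axis. Payload 12.5 kg.
Tool frame: the origin (TCP) lies on the mounting face of the last link; the fingertips stand 190 mm ahead of it and the grasp point (between the pads) lies 171 mm ahead of it (env.tcp_to_tips is the distance from the TCP to the fingertips, in mm); x points along the fingers, y is the direction in which the jaws open and shut, and the axes are right-handed (so a half turn about x gives the same grasp; the last joint's range is limited). The gripper opens to 95 mm and grips with 3 to 60 N. Pads are 20 mm wide; open, the fingers measure 119 mm over their backs; the gripper's body (75 mm by 180 mm) begins 59 mm behind the grasp point.
Start: joints at [-1.412, 0.491, 1.559, -0, 1.092, -0.106], TCP at [163.592, -603.21, 404.761] pointing down, gripper open.
Joint ranges: [-3.1, 3.1], [-0.84, 2.19], [0.05, 2.79], [-1.13, 4.28], [0.06, 2.93], [-2.69, 2.69]. Speed limits (rad/s): [2.22, 2.22, 2.79, 3.14, 3.14, 3.14].

INTERFACE

Orientations are given as [roll, pitch, yaw] about the fixed x, y, z axes, in that order (R = Rz(yaw) Ry(pitch) Rx(roll)).
In Python, from cell import monitor, cams, job, env gives the robot as it stands. The module is installed in compiled form; this text tells all that it offers.
- The arm moves only by the tool apply_moves, never from a script. Its argument "series" is a list of rows, each a list of 3 entries, a list of its own where there are three numbers: the closure, from -1 (fully open) to 1 (shut), so that 0 is half open, then the shift along the tool's x, y, z in cm, then the turn about the tool's x in rad. A call has 1 to 20 rows; each row is the pose to reach, as a shift and turn from the pose commanded when the call began, along the tool's axes at that moment; what a row does not reach only later rows make up. A row lasts 1/8 s, in which the tool goes at most 62.5 mm and 10.7 degrees, less where a joint would pass 70% of its speed; a pose out of reach is approached as far as the arm can. A call with a gripper value outside its range is refused whole. The fingers move at their own pace and stop on an object; the grip force is fixed at half the most. Time passes only in rows, so rows that repeat a pose let the fingers close. It gives the time, the measured TCP pose, the force and the opening at its end, in the units of the state.
- monitor.state(): the state, without advancing time (a new reading comes with each control period).
- cams.read_camera(name): name is "scene" or "top" or "wrist"; returns a dict with "image" (384x512x3 uint8, red, green, blue), "fx", "fy", "cx", "cy" (pixels), "k1" (the pictures are not rectified: a ray, as slopes to the right and down, at radius r is drawn at 1 + k1 r^2 times it, then the intrinsics apply), "position" and "orientation" of the camera in the world. Camera axes: x right, y down, z forward; pixel columns grow to the right and rows downward; lengths in mm; the calibration is good to about 2 mm. A picture is of the moment at which its call begins. There is no depth.
- job.job_done(): hands the job in, once; it reports no verdict.
The state is a dict: "t": time; "joints": joint angles; "qvel": joint speeds; "tau": joint torques, N m; "eef_pos": TCP position; "tcp_rot": TCP orientation; "ft_force": force on the tool from outside, world axes, zero at the start; "moment": the same for the moment, N m; "opening": opening from 0.0 (shut) to 1.0 (fully open).
Only numpy, scipy, OpenCV 4.12 (cv2) and the standard library are available. Lean on these libraries where they do the work, as an engineer would, in place of code of your own. Each camera call takes 0.05 s, during which the arm holds its last target. There are 200 camera calls.

## Working session

There is one attempt and no reset: what is moved stays moved. The work goes in short steps, Python scripts to look and compute and a tool call to move; the robot and the scene stay as the last step left them, time stands still between calls to the robot, and variables do not carry over. Pictures are saved under pics/ and viewed, about 8 in all and at most 12, crops included, and the job is handed in when it is done.

Besides the shell and the picture viewer there is one more tool, called after "Emit:" as name(argument=value, ...), one argument or row to a line, values as JSON. apply_moves: Moves the arm, as the interface text tells. Its arguments: {"type":"object","properties":{"series":{"type":"array"}},"required":["series"]}

```bash
mkdir -p pics
cat > h.py <<'E'
import numpy as np, cv2
from scipy.spatial.transform import Rotation as R
from cell import monitor, cams, job, env
def ray(c,u,v):
    xd=np.array([(u-c["cx"])/c["fx"],(v-c["cy"])/c["fy"]]); x=xd.copy()
    for _ in range(20): x=xd/(1+c["k1"]*(x@x))
    return c["position"],rot(c["orientation"])@np.array([x[0],x[1],1])
def rot(o):
    o=np.array(o,float)
    return o if o.shape==(3,3) else R.from_euler("xyz",o).as_matrix()
def onplane(c,u,v,z):
    p,d=ray(c,u,v); p=np.array(p); return p+d*(z-p[2])/d[2]
def proj(c,P):
    q=rot(c["orientation"]).T@(np.array(P)-np.array(c["position"])); s=q[:2]/q[2]; s=s*(1+c["k1"]*(s@s))
    return s*[c["fx"],c["fy"]]+[c["cx"],c["cy"]]
def save(c,n,box=None,f=1):
    im=c["image"]
    if box: im=im[box[1]:box[3],box[0]:box[2]]
    cv2.imwrite(n,cv2.cvtColor(cv2.resize(im,None,fx=f,fy=f,interpolation=cv2.INTER_CUBIC),cv2.COLOR_RGB2BGR))
E
python3 - <<'E'
from h import *
import pickle
D={}
for n in ["scene","top"]:
    c=cams.read_camera(n); D[n]=c
    print(n,{k:v for k,v in c.items() if k!="image"})
im=np.vstack([D["scene"]["image"],D["top"]["image"]])
save(D["scene"],"pics/s.png");save(D["top"],"pics/t.png",f=1.5)
pickle.dump(D,open("d.pkl","wb"))
print(monitor.state())
E
```

```text
scene {'fx': 349.5234189552079, 'fy': 349.5234189552079, 'cx': 261.3523356269798, 'cy': 193.2248046370566, 'k1': -0.06325798391034858, 'position': array([1013.86771643, -738.78457496,  789.89351701]), 'orientation': array([-2.23224646, -0.01650434,  0.61612102])}
top {'fx': 389.6922617977066, 'fy': 389.6922617977066, 'cx': 254.4536299849127, 'cy': 189.9285238681569, 'k1': 0.04298367886072829, 'position': array([ 279.85867402,  -11.86394226, 1215.71289349]), 'orientation': array([-2.92441284e+00, -3.00492128e-04, -1.47900511e+00])}
{'t': 0.1, 'joints': array([-1.41164455e+00,  4.91476465e-01,  1.55938975e+00, -1.52355198e-05,
        1.09165608e+00, -1.05607402e-01]), 'qvel': array([-7.74848776e-04,  2.70385590e-05, -1.60503794e-04, -2.91808868e-04,
       -9.94812933e-04, -1.95759355e-04]), 'tau': array([ 3.16466874e-03, -6.13621831e+01, -2.58603644e+01,  6.94326893e-02,
        4.70389193e-02, -3.08653728e-05]), 'eef_pos': array([ 163.55991255, -603.1896684 ,  404.23383975]), 'tcp_rot': array([-1.66186861,  1.56986659,  1.74449025]), 'ft_force': array([0.30227096, 0.7596743 , 0.45704479]), 'moment': array([ 0.02969245, -0.01617412, -0.08093745]), 'opening': 1.0010035892975095}
```

View pics/t.png

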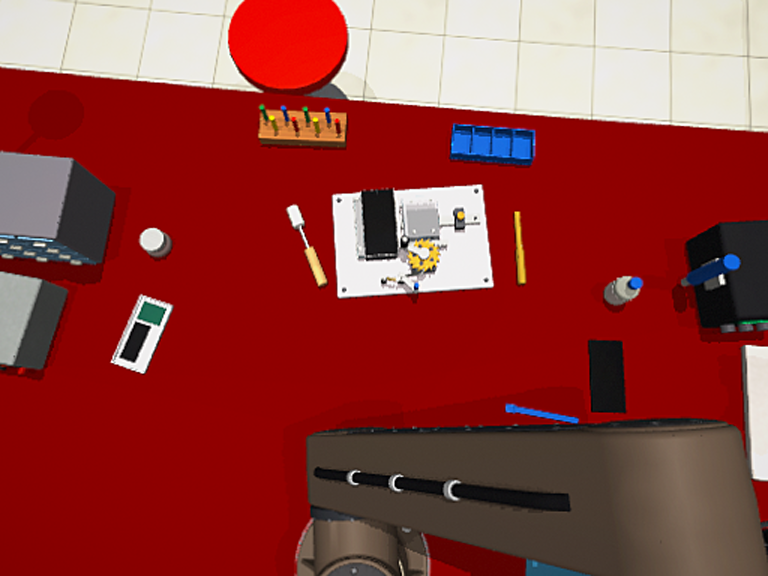

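View pics/s.png

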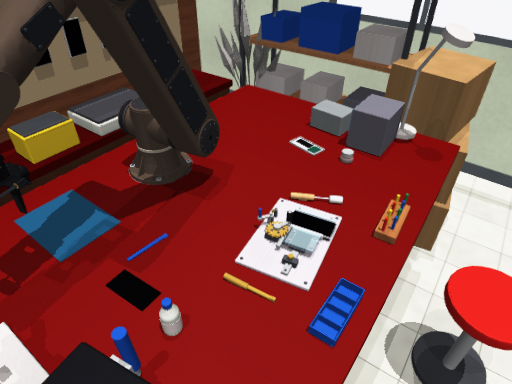

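The top view shows the white jig base at about (333–493, 185–297) in the 1.5x picture, with its +y side to the left, the handle near (404,241) and the pawl pin near (416,287). The scene view confirms nothing stands close to it. Next I'll fit the base outline.

Run:
```python
from h import *
import pickle
D=pickle.load(open("d.pkl","rb")); c=D["top"]; im=c["image"].astype(int)
# not-red mask: base white
m=((im[...,1]>110)).astype(np.uint8)
m[:118]=0; m[205:]=0; m[:,:215]=0; m[:,335:]=0
m=cv2.morphologyEx(m,cv2.MORPH_OPEN,np.ones((2,2)))
n,l,s,_=cv2.connectedComponentsWithStats(m); k=1+np.argmax(s[1:,4])
cn=max(cv2.findContours((l==k).astype(np.uint8),0,1)[0],key=cv2.contourArea)
P=np.array([onplane(c,u+0,v+0,12)[:2] for u,v in cn[:,0]],np.float32)
r=cv2.minAreaRect(P); print(r); print(cv2.boxPoints(r))
S=D["scene"]; i2=S["image"].astype(int)
m=(i2[...,1]>110).astype(np.uint8); m[:195]=0;m[290:]=0;m[:,:232]=0;m[:,345:]=0
m=cv2.morphologyEx(m,cv2.MORPH_OPEN,np.ones((2,2)))
n,l,s,_=cv2.connectedComponentsWithStats(m); k=1+np.argmax(s[1:,4])
cn=max(cv2.findContours((l==k).astype(np.uint8),0,1)[0],key=cv2.contourArea)
P=np.array([onplane(S,u,v,12)[:2] for u,v in cn[:,0]],np.float32)
r2=cv2.minAreaRect(P); print(r2); print(cv2.boxPoints(r2))
# blue pin & black handle in top
b=((im[...,2]-im[...,0]>50)&(im[...,2]-im[...,1]>30)); b[:180]=0;b[200:]=0
v,u=np.nonzero(b); 
sel=(u>255)&(u<300); print("blue",u[sel].mean(),v[sel].mean(),onplane(c,u[sel].mean(),v[sel].mean(),70))
```

```text
((646.6622314453125, -44.16864013671875), (231.09971618652344, 327.8157653808594), 9.262182235717773)
[[ 506.23755   99.0042 ]
 [ 559.00024 -224.53754]
 [ 787.0869  -187.34149]
 [ 734.3242   136.20026]]
((647.7180786132812, -45.26823425292969), (251.28436279296875, 333.5151062011719), 9.17331600189209)
[[ 497.09808   99.32654]
 [ 550.2675  -229.92313]
 [ 798.3381  -189.863  ]
 [ 745.16864  139.38666]]
blue 277.09090909090907 189.63636363636363 [538.78810395 -56.82168441  70.        ]
```

```bash
cat >> h.py <<'E'
Y=np.radians(9.26); O=np.array([646.7,-44.2])
def j2w(p,z=0):
    p=np.array(p,float); return np.array([O[0]+p[0]*np.cos(Y)-p[1]*np.sin(Y),O[1]+p[0]*np.sin(Y)+p[1]*np.cos(Y),z])
def w2j(p):
    d=np.array(p[:2])-O; return np.array([d[0]*np.cos(Y)+d[1]*np.sin(Y),-d[0]*np.sin(Y)+d[1]*np.cos(Y)])
def tool():
    s=monitor.state(); return np.array(s["eef_pos"]),rot(s["tcp_rot"]),s
E
python3 - <<'E'
from h import *
p,T,s=tool(); print(T.round(3))
yaw=np.degrees(np.arctan2(T[1,1],T[0,1])); print("tool y heading",yaw)
goal=j2w((-40,0),380); print(goal, "shift cm",T.T@(goal-p)/10)
E
```

```text
[[-0.     0.262 -0.965]
 [ 0.001 -0.965 -0.262]
 [-1.    -0.001 -0.   ]]
tool y heading -74.83001131619693
[607.22126813 -50.63659306 380.        ] shift cm [  2.46685405 -41.71770942 -57.27934302]
```

Emit:
apply_moves(
  series=[
    [1, [1, -20, -28], -0.47],
    [1, [1, -20, -28], -0.47],
    [1, [1, -20, -28], -0.47],
    [1, [1, -20, -28], -0.47],
    [1, [1, -20, -28], -0.47],
    [1, [1, -20, -28], -0.47],
    [1, [2.5, -41.7, -57.3], -0.945],
    [1, [2.5, -41.7, -57.3], -0.945],
    [1, [2.5, -41.7, -57.3], -0.945],
    [1, [2.5, -41.7, -57.3], -0.945],
    [1, [2.5, -41.7, -57.3], -0.945],
    [1, [2.5, -41.7, -57.3], -0.945],
    [1, [2.5, -41.7, -57.3], -0.945],
    [1, [2.5, -41.7, -57.3], -0.945],
    [1, [2.5, -41.7, -57.3], -0.945],
  ],
)

```text
t: 1.98
eef_pos: [607.0, -51.8, 379.8]
tcp_rot: [-0.513, 1.571, -2.446]
ft_force: [0.2, -0.2, 0.3]
opening: 0.003
```

Run:
```python
from h import *
import pickle
c=cams.read_camera("wrist"); pickle.dump(c,open("w1.pkl","wb")); save(c,"pics/w1.png",f=1.5)
p,T,s=tool(); print(p,T.round(3),s["t"],s["opening"],s["joints"].round(2),s["ft_force"])
print({k:v for k,v in c.items() if k!="image"})
for n,q,z in [("handle top",(-22.5,19),92),("pin top",(-115,2),82),("axis",(-45,-20),48),("pivot",(-88,28),55)]: print(n,proj(c,j2w(q,z))*1.5)
```

```text
[607.02050921 -51.80801343 379.90849211] [[ 0.     0.935 -0.355]
 [-0.    -0.355 -0.935]
 [-1.     0.     0.   ]] 2.025 0.006020330502020932 [-0.19  0.49  1.63 -0.    1.02  0.17] [-0.08416639  0.65933205 -0.14255682]
{'fx': 286.78126714736686, 'fy': 286.78126714736686, 'cx': 252.5901164051895, 'cy': 194.16507297048295, 'k1': -0.019170310614506744, 'position': array([632.72031337,  20.26275399, 359.61242068]), 'orientation': array([ 2.86633879e+00, -7.53074975e-04, -3.62657141e-01])}
handle top [389.5891441  252.39213363]
pin top [285.2011325  336.80421603]
axis [387.81246102 300.32478527]
pivot [304.17088475 276.87024539]
```

View pics/w1.png

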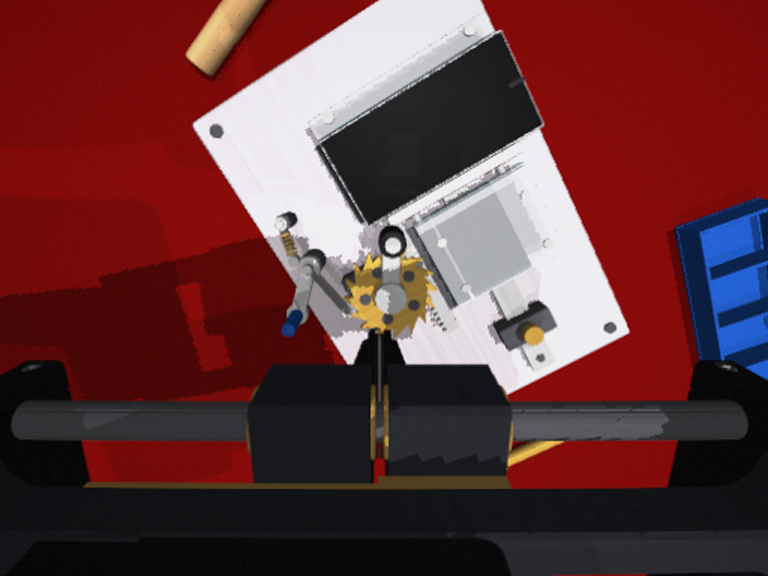

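The wrist view shows the handle cap at about (392,243), the axis hub at (390,298), the pin's top at (288,329), and base corners at (193,124) and (630,333), in 1.5x pixels. I'll refine the jig pose from these.

Run:
```python
from h import *
import pickle
c=pickle.load(open("w1.pkl","rb"))
for n,u,v,z in [("handle",392,243,92),("axis",390,298,50),("axis60",390,298,60),("pin",288,329,82),("pivot",312,260,55),("cornerL",193,124,12),("cornerR",630,333,12)]:
    P=onplane(c,u/1.5,v/1.5,z); print(n,P.round(1),w2j(P).round(1))
save(c,"pics/w1c.png",box=(170,130,310,250),f=5)
im=c["image"].astype(int)
m=(im.min(2)>150).astype(np.uint8); n,l,s,_=cv2.connectedComponentsWithStats(cv2.erode(m,np.ones((3,3)))); 
cn=max(cv2.findContours((im[...,1]>100).astype(np.uint8),0,1)[0],key=cv2.contourArea); 
# edge fits: left edge (from cornerL down) and upper-left edge
pts=cn[:,0]; W=np.array([onplane(c,u,v,12)[:2] for u,v in pts]); J=np.array([w2j(q) for q in W])
for nm,sel,a in [("-x edge",(abs(J[:,0]+115)<8)&(J[:,1]>40)&(J[:,1]<155),0),("+y edge",(abs(J[:,1]-165)<8)&(abs(J[:,0])<100),1),("+x edge",(abs(J[:,0]-115)<8)&(abs(J[:,1])<150),0),("-y",(abs(J[:,1]+165)<8)&(abs(J[:,0])<105),1)]:
    if sel.sum()>5: k=np.polyfit(J[sel,1-a],J[sel,a],1); print(nm,sel.sum(),k)
```

```text
handle [624.9 -24.   92. ] [-18.2  23.4]
axis [607.9 -69.5  50. ] [-42.4 -18.7]
axis60 [608.7 -66.6  60. ] [-41.1 -16. ]
pin [537.  -56.2  82. ] [-110.1    5.8]
pivot [565.6 -21.2  55. ] [-76.3  35.7]
cornerL [512.8 102.2  12. ] [-108.6  166.1]
cornerR [ 789.  -184.4   12. ] [ 117.8 -161.3]
-x edge 84 [-1.71310192e-03 -1.09614166e+02]
+y edge 137 [-2.23223501e-02  1.66241801e+02]
+x edge 199 [-7.90293653e-03  1.17108520e+02]
-y 75 [-6.12369744e-04 -1.59995275e+02]
```

View pics/w1c.png

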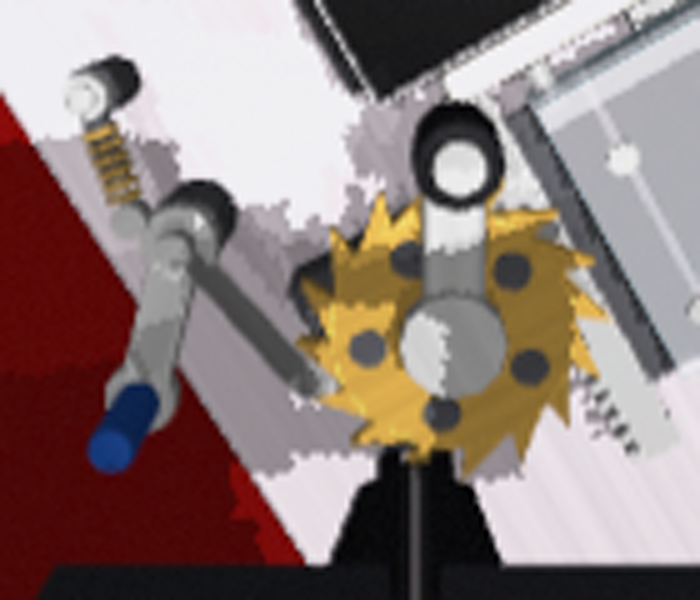

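```bash
sed -i 's/O=np.array(\[646.7,-44.2\])/O=np.array([649.3,-41.2])/' h.py
python3 - <<'E'
from h import *
import pickle
c=pickle.load(open("w1.pkl","rb"))
for n,u,v,z in [("handle",261.8,162.6,92),("pin",192.6,219.8,82)]:
    P=onplane(c,u,v,z); print(n,P.round(1),w2j(P).round(1))
p,T,s=tool()
a=np.radians(150); g=j2w(np.array([-22.5,19])-28*np.array([np.cos(a),np.sin(a)]),258)
print(g,T.T@(g-p)/10)
E
```

```text
handle [625.1 -24.7  92. ] [-21.2  20.2]
pin [537.4 -56.8  82. ] [-112.9    2.6]
[650.22134849 -35.98376494 258.        ] [12.19072505  3.47731628 -3.01305363]
```

Emit:
apply_moves(
  series=[
    [1, [0, 3.5, -3.0], 0],
    [1, [4, 3.5, -3.0], 0],
    [1, [8, 3.5, -3.0], 0],
    [1, [11, 3.5, -3.0], 0],
    [1, [12.2, 3.5, -3.0], 0],
    [1, [12.2, 3.5, -3.0], 0],
    [1, [12.2, 3.5, -3.0], 0],
  ],
)

```text
t: 2.9
eef_pos: [651.0, -35.4, 259.1]
tcp_rot: [1.731, 1.569, -0.201]
ft_force: [-0.1, -0.7, 0.9]
opening: 0.007
```

Run:
```python
from h import *
c=cams.read_camera("wrist"); save(c,"pics/w2.png",f=1.5)
p,T,s=tool(); print(p,s["ft_force"],w2j(p))
```

```text
[651.0262666  -35.2454374  259.12382347] [ 0.20852103 -1.02739555 -0.04597838] [2.66194781 5.59918262]
```

View pics/w2.png

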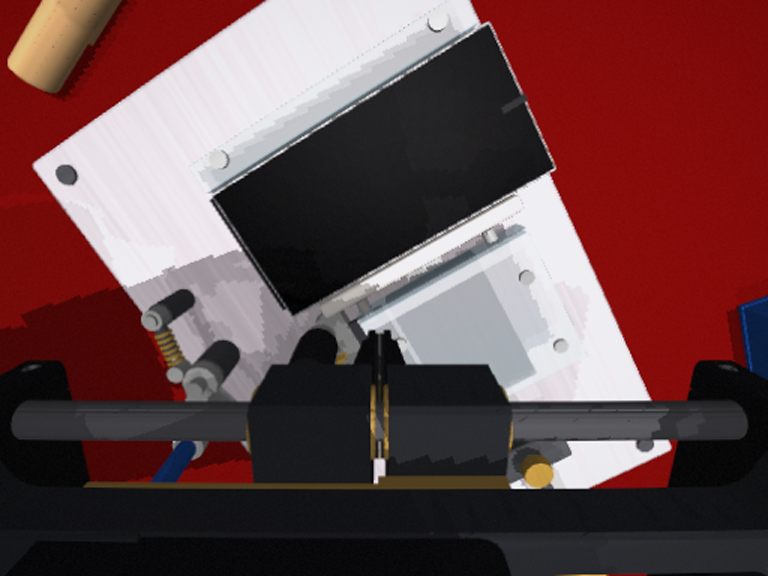

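The fingertips at (380,340) stand just right of the handle at (318,345), on the side from which it is pushed forwards. I'll creep in to contact.

Emit:
apply_moves(
  series=[
    [1, [0, -0.2, 0], 0],
    [1, [0, -0.4, 0], 0],
    [1, [0, -0.5, 0], 0],
    [1, [0, -0.5, 0], 0],
    [1, [0, -0.5, 0], 0],
  ],
)

```text
t: 3.58
eef_pos: [646.2, -33.3, 257.7]
tcp_rot: [0.586, 1.571, -1.346]
ft_force: [-0.2, 0.3, 0.0]
opening: 0.0
```

Emit:
apply_moves(
  series=[
    [1, [0, -0.1, 0], 0],
    [1, [0, -0.2, 0], 0],
    [1, [0, -0.2, 0], 0],
  ],
)

```text
t: 3.95
eef_pos: [644.2, -32.6, 257.7]
tcp_rot: [-0.403, 1.571, -2.335]
ft_force: [0.4, 0.1, -0.1]
opening: 0.006
```

Emit:
apply_moves(
  series=[
    [1, [0, -0.1, 0], 0],
    [1, [0, -0.2, 0], 0],
    [1, [0, -0.2, 0], 0],
  ],
)

```text
t: 4.32
eef_pos: [642.4, -31.9, 257.7]
tcp_rot: [0.694, 1.571, -1.238]
ft_force: [-0.2, -0.2, 1.2]
opening: 0.006
```

Emit:
apply_moves(
  series=[
    [1, [0, -0.1, 0], 0],
    [1, [0, -0.1, 0], 0],
  ],
)

```text
t: 4.58
eef_pos: [641.7, -31.6, 257.9]
tcp_rot: [1.67, 1.57, -0.261]
ft_force: [1.9, -0.9, -1.5]
opening: 0.007
```

Emit:
apply_moves(
  series=[
    [1, [0, -0.1, 0], 0],
    [1, [0, -0.1, 0], 0],
  ],
)

```text
t: 4.82
eef_pos: [641.1, -31.5, 257.9]
tcp_rot: [1.682, 1.568, -0.25]
ft_force: [7.0, -1.7, -2.2]
opening: 0.008
```

Run:
```python
from h import *
import pickle
p,T,s=tool(); print(p,s["ft_force"]@T)
c=cams.read_camera("wrist"); pickle.dump(c,open("w3.pkl","wb")); save(c,"pics/w3.png",box=(150,180,310,260),f=5)
```

```text
[641.08470765 -31.45849138 257.9152585 ] [ 2.25817476  7.11958587 -0.91747564]
```

View pics/w3.png

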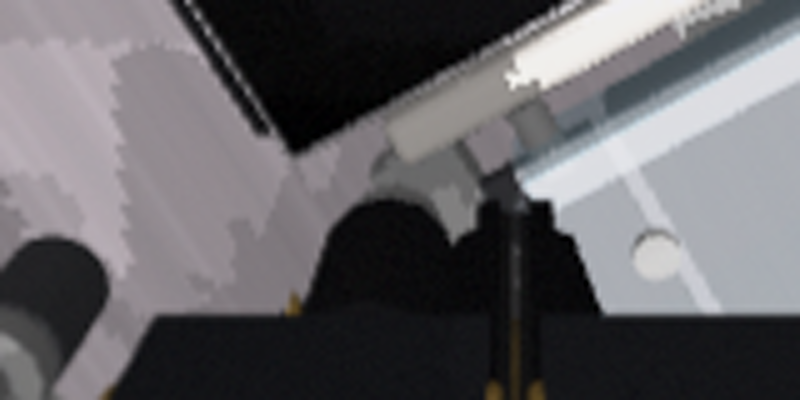

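Contact: 7 N along the push axis. I'll keep going in small steps, counting handle travel and force.

Emit:
apply_moves(
  series=[
    [1, [0, -0.05, 0], 0],
    [1, [0, -0.1, 0], 0],
    [1, [0, -0.1, 0], 0],
  ],
)

```text
t: 5.25
eef_pos: [640.4, -31.2, 258.0]
tcp_rot: [1.685, 1.567, -0.247]
ft_force: [7.7, -3.5, -2.0]
opening: 0.004
```

```bash
cat > q.py <<'E'
from h import *
F=[]
for _ in range(4):
    cams.read_camera("wrist"); p,T,s=tool(); F.append(s["ft_force"]@T)
t=np.array([-.935,.355]); print(s["t"],p.round(2),"travel",round((p[:2]-[641.4,-31.5])@t,2),"F",np.mean(F,0).round(2))
E
python3 q.py
```

```text
5.45 [640.36 -31.22 257.95] travel 1.07 F [3.65 8.58 0.28]
```

Emit:
apply_moves(
  series=[
    [1, [0, -0.05, 0], 0],
    [1, [0, -0.1, 0], 0],
    [1, [0, -0.1, 0], 0],
  ],
)

```text
t: 5.82
eef_pos: [639.5, -30.9, 258.0]
tcp_rot: [1.686, 1.567, -0.246]
ft_force: [9.4, -3.0, -3.4]
opening: 0.008
```

```bash
python3 q.py
```

```text
6.025 [639.51 -30.89 257.96] travel 1.99 F [3.29 9.28 0.23]
```

Emit:
apply_moves(
  series=[
    [1, [0, -0.05, 0], 0],
    [1, [0, -0.1, 0], 0],
    [1, [0, -0.1, 0], 0],
  ],
)

```text
t: 6.4
eef_pos: [638.6, -30.6, 258.0]
tcp_rot: [1.683, 1.567, -0.249]
ft_force: [9.2, -4.4, -3.9]
opening: 0.004
```

```bash
python3 q.py
```

```text
6.6 [638.64 -30.59 258.01] travel 2.9 F [3.9  9.75 0.67]
```

Emit:
apply_moves(
  series=[
    [1, [0, -0.05, 0], 0],
    [1, [0, -0.1, 0], 0],
    [1, [0, -0.1, 0], 0],
  ],
)

```text
t: 6.98
eef_pos: [637.8, -30.3, 258.0]
tcp_rot: [1.684, 1.566, -0.248]
ft_force: [9.8, -3.5, -5.2]
opening: 0.004
```

```bash
python3 q.py
```

```text
7.175 [637.76 -30.32 257.99] travel 3.83 F [ 4.26 10.46 -0.27]
```

Emit:
apply_moves(
  series=[
    [1, [0, -0.05, 0], 0],
    [1, [0, -0.05, 0], 0],
  ],
)

```text
t: 7.42
eef_pos: [637.4, -30.1, 258.0]
tcp_rot: [1.684, 1.566, -0.248]
ft_force: [9.3, -3.9, -3.8]
opening: 0.003
```

```bash
python3 q.py
python3 - <<'E'
from h import *
import pickle
c=cams.read_camera("wrist"); pickle.dump(c,open("w4.pkl","wb"))
a=pickle.load(open("w3.pkl","rb"))
print(monitor.state()["joints"])
# jig frame carriage screws/edges: compare carriage position via feature tracking at z=43, base via z=12
def g(c): return cv2.cvtColor(c["image"],cv2.COLOR_RGB2GRAY)
A,B=g(a),g(c)
mk=np.zeros_like(A); mk[0:235,0:470]=255
p=cv2.goodFeaturesToTrack(A,80,.02,6,mask=mk); q,st,_=cv2.calcOpticalFlowPyrLK(A,B,p,None,winSize=(13,13))
for x,y,s in zip(p[:,0],q[:,0],st[:,0]):
    if s:
        d0=w2j(onplane(a,*x,43)); d1=w2j(onplane(c,*y,43)); e=d1-d0
        if abs(e).max()<8: print(x.round(0),d0.round(0),e.round(2))
E
```

```text
7.625 [637.34 -30.14 258.  ] travel 4.28 F [ 4.67 10.86  0.08]
[-1.50639098e-01  6.75203175e-01  1.65782764e+00 -6.22537438e-04
  8.04034344e-01  2.10984359e-01]
[380. 116.] [103.  34.] [-0.49  0.07]
[336.  15.] [104. 102.] [-0.26  0.11]
[259. 220.] [-2. 11.] [-1.64  1.32]
[342.  17.] [106. 100.] [-0.18  0.13]
[154. 133.] [-32. 100.] [-0.39  0.08]
[ 61. 122.] [-82. 137.] [-0.52  0.27]
[240. 227.] [-17.  13.] [-2.88  1.89]
[126. 218.] [-85.  60.] [0.02 0.08]
[252. 195.] [ 3. 30.] [-1.95  0.34]
[204. 206.] [-31.  40.] [-0.2   0.16]
[358. 129.] [87. 34.] [-0.38  0.09]
[264. 227.] [-2.  4.] [-2.26  1.57]
[171. 165.] [-35.  76.] [-0.37  0.74]
[317.  30.] [ 90. 101.] [-0.21  0.13]
[300.  40.] [ 78. 101.] [-0.58  0.09]
[254. 214.] [-3. 17.] [-0.87  0.76]
[286.  49.] [ 68. 101.] [-0.48  0.1 ]
[ 34. 110.] [-92. 152.] [-0.53  0.29]
[345. 135.] [78. 35.] [-0.54  0.1 ]
[268.  60.] [ 56. 101.] [-0.59  0.08]
[259. 196.] [ 7. 27.] [-0.41  0.07]
[ 93. 189.] [-92.  90.] [-0.48  0.64]
[348. 149.] [76. 25.] [-0.09  0.46]
[220.  89.] [ 20. 101.] [-0.11  0.11]
[254.  69.] [ 45. 101.] [-0.16  0.1 ]
[238. 
[... 1219 characters left out ...]
  61.] [107.  71.] [-0.14 -0.02]
[368.  72.] [107.  63.] [-0.19  0.04]
[347.  24.] [107.  95.] [-0.18  0.74]
[385. 233.] [ 73. -45.] [-0.09  1.24]
[373.  83.] [107.  55.] [-0.18 -0.74]
[188. 181.] [-31.  61.] [-0.26  0.03]
[376.  89.] [108.  51.] [-0.16 -0.06]
[335. 140.] [70. 35.] [-1.63  0.09]
[156. 166.] [-44.  81.] [ 2.76 -0.23]
[251. 188.] [ 5. 34.] [-3.75  0.  ]
[310.  35.] [ 85. 100.] [-0.56  0.11]
[183. 113.] [ -8. 101.] [-0.4   0.07]
[329. 144.] [66. 35.] [-0.39  0.09]
[363. 182.] [75. -1.] [-0.13  1.4 ]
[19. 43.] [-74. 188.] [-0.37  0.22]
[263. 181.] [15. 35.] [-3.32 -0.01]
[373. 119.] [98. 35.] [-1.45  0.11]
[302. 159.] [45. 35.] [-1.8   0.07]
[163. 101.] [-15. 113.] [-0.05  0.09]
```

Carriage features moved about +1.3 mm (≈0.072 rad), handle travel says ≈0.088 and force ≈0.06–0.07. A further 0.9 mm (0.02 rad) brings it to roughly 0.095, inside the limits.

Emit:
apply_moves(
  series=[
    [1, [0, -0.05, 0], 0],
    [1, [0, -0.1, 0], 0],
    [1, [0, -0.1, 0], 0],
  ],
)

```text
t: 8.05
eef_pos: [636.5, -29.8, 258.0]
tcp_rot: [1.682, 1.566, -0.25]
ft_force: [10.7, -4.1, -5.3]
opening: 0.007
```

```bash
python3 q.py
cat > car.py <<'E'
from h import *
import pickle,sys
a=pickle.load(open(sys.argv[1],"rb")); c=cams.read_camera("wrist"); pickle.dump(c,open(sys.argv[2],"wb"))
g=lambda c: cv2.cvtColor(c["image"],cv2.COLOR_RGB2GRAY)
pts=np.array([[363,182],[364,152],[345,159],[390,227],[385,233],[358,129],[381,102],[220,89],[254,69],[380,116],[163,125]],np.float32).reshape(-1,1,2)
q,st,_=cv2.calcOpticalFlowPyrLK(g(a),g(c),pts,None,winSize=(13,13))
for x,y,s in zip(pts[:,0],q[:,0],st[:,0]): print(x,s,(w2j(onplane(c,*y,43))-w2j(onplane(a,*x,43))).round(2))
E
python3 car.py w3.pkl w5.pkl
```

```text
8.25 [636.47 -29.8  258.  ] travel 5.21 F [ 4.53 11.36  0.73]
[363. 182.] 1 [-0.12  1.68]
[364. 152.] 1 [-0.17  1.67]
[345. 159.] 1 [-0.2   1.82]
[390. 227.] 1 [0.02 1.65]
[385. 233.] 1 [0.03 1.66]
[358. 129.] 1 [-0.29  0.13]
[381. 102.] 1 [-0.23  2.22]
[220.  89.] 1 [-0.    0.15]
[254.  69.] 1 [-0.65  0.11]
[380. 116.] 1 [-0.54  0.04]
[163. 125.] 1 [0.05 0.13]
```

Emit:
apply_moves(
  series=[
    [1, [0, -0.03, 0], 0],
    [1, [0, -0.03, 0], 0],
  ],
)

```text
t: 8.55
eef_pos: [636.2, -29.7, 258.0]
tcp_rot: [1.686, 1.566, -0.246]
ft_force: [11.4, -5.6, -5.2]
opening: 0.008
```

```bash
python3 q.py;python3 car.py w3.pkl w6.pkl | head -5
```

```text
8.75 [636.24 -29.73 258.01] travel 5.45 F [ 5.43 11.68  0.29]
[363. 182.] 1 [-0.08  1.82]
[364. 152.] 1 [-0.12  1.74]
[345. 159.] 1 [-0.16  1.85]
[390. 227.] 1 [0.1  1.73]
[385. 233.] 1 [-0.01  1.77]
```

Emit:
apply_moves(
  series=[
    [1, [0, 0.8, 0], 0],
    [1, [0, 1.5, 0], 0],
    [1, [-3, 1.5, 0], 0.1],
    [1, [-6, 1.5, 0], 0.2],
    [1, [-6, 1.5, 0], 0.35],
    [1, [-6, 1.5, 0], 0.5],
    [1, [-6, 1.5, 0], 0.67],
    [1, [-6, 1.5, 0], 0.84],
    [1, [-6, 1.5, 0], 0.84],
    [1, [-6, 1.5, 0], 0.84],
  ],
)

```text
t: 10.05
eef_pos: [649.2, -34.5, 317.6]
tcp_rot: [-0.279, 1.57, -3.047]
ft_force: [0.1, -0.5, -0.2]
opening: 0.004
```

Run:
```python
from h import *
p,T,s=tool(); print(p,s["ft_force"],T.round(3), "-y heading jig",np.degrees(np.arctan2(-T[1,1],-T[0,1]))-9.26)
g=j2w((-111.5,-23),250); print(g,T.T@(g-p)/10)
```

```text
[649.17801089 -34.46604047 317.64608523] [ 0.09776068 -0.51407192 -0.23609589] [[-0.     0.365 -0.931]
 [-0.    -0.931 -0.365]
 [-1.    -0.     0.   ]] -y heading jig 102.14054429997098
[542.95407593 -81.84227398 250.        ] [ 6.7680782   0.53560328 11.61664727]
```

Emit:
apply_moves(
  series=[
    [1, [0, 0.5, 5.8], 0],
    [1, [0, 0.5, 11.6], 0],
    [1, [0, 0.5, 11.6], 0],
    [1, [2, 0.5, 11.6], 0],
    [1, [4, 0.5, 11.6], 0],
    [1, [6, 0.5, 11.6], 0],
    [1, [6.7, 0.5, 11.6], 0],
    [1, [6.7, 0.5, 11.6], 0],
  ],
)

```text
t: 11.05
eef_pos: [543.3, -80.9, 250.6]
tcp_rot: [-0.287, 1.571, -3.058]
ft_force: [0.1, -0.2, 0.9]
opening: 0.004
```

Run:
```python
from h import *
c=cams.read_camera("wrist"); save(c,"pics/w7.png",f=1.5)
p,T,s=tool(); print(p,s["ft_force"],w2j(p))
```

```text
[543.24054576 -80.98343453 251.02461094] [0.11704347 0.06262534 0.39033707] [-111.07906336  -22.19844993]
```

View pics/w7.png

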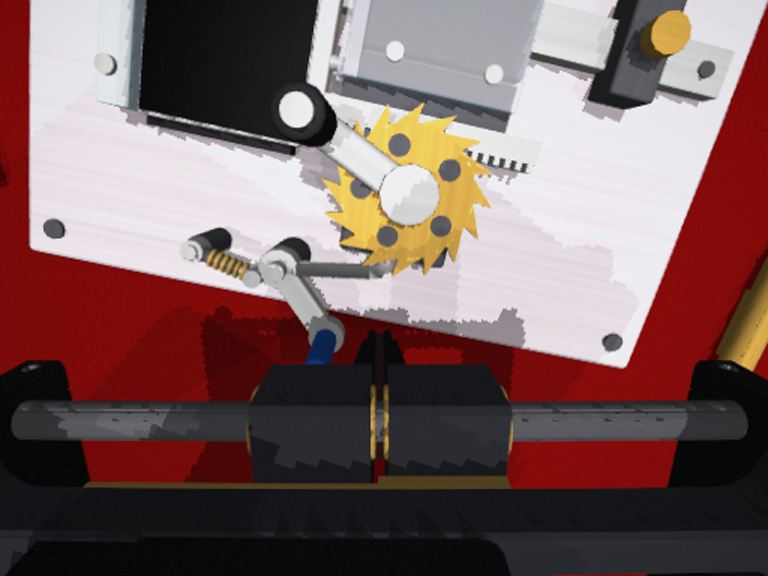

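Pin at (320,348), fingertips at (380,345): correct side, about 9 mm apart. I'll creep in.

Emit:
apply_moves(
  series=[
    [1, [0, -0.4, 0], 0],
    [1, [0, -0.7, 0], 0],
    [1, [0, -0.7, 0], 0],
    [1, [0, -0.75, 0], 0],
    [1, [0, -0.75, 0], 0],
  ],
)

```text
t: 11.72
eef_pos: [540.1, -74.1, 250.8]
tcp_rot: [1.969, 1.571, -0.803]
ft_force: [-0.9, 0.3, 0.4]
opening: 0.001
```

Emit:
apply_moves(
  series=[
    [1, [0, -0.05, 0], 0],
    [1, [0, -0.05, 0], 0],
  ],
)

```text
t: 11.98
eef_pos: [539.9, -73.6, 250.7]
tcp_rot: [0.522, 1.571, -2.25]
ft_force: [-0.7, -0.4, -0.0]
opening: 0.006
```

Emit:
apply_moves(
  series=[
    [1, [0, -0.05, 0], 0],
    [1, [0, -0.05, 0], 0],
  ],
)

```text
t: 12.22
eef_pos: [539.7, -73.1, 250.7]
tcp_rot: [0.702, 1.571, -2.07]
ft_force: [0.2, 0.6, 0.7]
opening: 0.003
```

Emit:
apply_moves(
  series=[
    [1, [0, -0.05, 0], 0],
    [1, [0, -0.05, 0], 0],
  ],
)

```text
t: 12.48
eef_pos: [539.5, -72.6, 250.7]
tcp_rot: [1.009, 1.571, -1.762]
ft_force: [0.0, 0.3, -0.3]
opening: 0.002
```

Emit:
apply_moves(
  series=[
    [1, [0, -0.03, 0], 0],
    [1, [0, -0.06, 0], 0],
    [1, [0, -0.06, 0], 0],
  ],
)

```text
t: 12.85
eef_pos: [539.3, -72.1, 250.7]
tcp_rot: [1.26, 1.571, -1.511]
ft_force: [-0.7, 0.0, 0.0]
opening: 0.006
```

```bash
python3 q.py
```

```text
13.05 [539.33 -72.09 250.68] travel 81.03 F [ 0.27 -0.21  0.  ]
```

Emit:
apply_moves(
  series=[
    [1, [0, -0.03, 0], 0],
    [1, [0, -0.06, 0], 0],
    [1, [0, -0.06, 0], 0],
  ],
)

```text
t: 13.42
eef_pos: [539.1, -71.5, 250.7]
tcp_rot: [1.48, 1.571, -1.292]
ft_force: [-1.0, -0.3, 0.4]
opening: 0.002
```

```bash
python3 q.py
python3 - <<'E'
from h import *
import pickle
c=cams.read_camera("wrist"); pickle.dump(c,open("w8.pkl","wb"))
im=c["image"].astype(int); b=(im[...,2]-im[...,0]>40)&(im[...,2]-im[...,1]>25); b[:210]=0; b[:,:170]=0;b[:,250:]=0
v,u=np.nonzero(b); print(len(u),u.min(),u.max(),v.min(),v.max())
for r in range(v.min(),v.max()+1,3): print(r,u[v==r].min(),u[v==r].max(), [int(x) for x in im[r,225:250].sum(1)//3])
E
```

```text
13.625 [539.12 -71.52 250.72] travel 81.42 F [-0.25 -0.64  0.14]
332 221 238 219 242
219 230 233 [108, 107, 97, 90, 69, 55, 45, 41, 42, 63, 91, 99, 107, 109, 109, 108, 108, 98, 73, 43, 29, 26, 28, 25, 24]
222 226 237 [84, 47, 40, 40, 41, 39, 42, 41, 43, 41, 41, 40, 41, 65, 105, 108, 107, 107, 93, 48, 18, 12, 8, 10, 9]
225 225 238 [47, 39, 41, 42, 40, 42, 41, 41, 41, 40, 41, 40, 41, 38, 86, 106, 107, 108, 96, 41, 13, 11, 9, 9, 7]
228 224 238 [41, 40, 40, 41, 40, 41, 41, 43, 40, 41, 42, 40, 39, 37, 93, 99, 41, 12, 7, 8, 8, 9, 10, 11, 12]
231 223 238 [41, 40, 42, 42, 42, 43, 42, 41, 40, 41, 40, 39, 39, 52, 97, 33, 9, 9, 7, 7, 8, 9, 12, 9, 9]
234 223 237 [40, 41, 42, 42, 42, 41, 42, 40, 42, 40, 41, 38, 38, 39, 14, 8, 10, 11, 9, 8, 10, 11, 10, 8, 8]
237 222 236 [42, 43, 42, 43, 40, 42, 41, 41, 40, 41, 39, 36, 28, 15, 6, 11, 9, 10, 8, 8, 10, 11, 9, 10, 8]
240 221 235 [60, 61, 62, 62, 62, 63, 57, 51, 48, 40, 38, 17, 9, 10, 11, 11, 11, 12, 8, 8, 6, 10, 9, 11, 9]
```

Still about 2 mm short of the pin.

Emit:
apply_moves(
  series=[
    [1, [0, -0.06, 0], 0],
    [1, [0, -0.1, 0], 0],
    [1, [0, -0.1, 0], 0],
  ],
)

```text
t: 14.05
eef_pos: [538.8, -70.6, 250.7]
tcp_rot: [1.614, 1.571, -1.158]
ft_force: [-0.6, -1.3, 0.4]
opening: 0.008
```

Emit:
apply_moves(
  series=[
    [1, [0, -0.03, 0], 0],
    [1, [0, -0.06, 0], 0],
    [1, [0, -0.06, 0], 0],
  ],
)

```text
t: 14.42
eef_pos: [538.5, -70.1, 250.7]
tcp_rot: [0.802, 1.571, -1.97]
ft_force: [-0.3, -2.6, 0.5]
opening: 0.002
```

```bash
cat > pin.py <<'E'
from h import *
c=cams.read_camera("wrist"); im=c["image"].astype(int); b=(im[...,2]-im[...,0]>40)&(im[...,2]-im[...,1]>25); b[:150]=0; b[:,:100]=0;b[:,260:]=0;b[243:]=0
v,u=np.nonzero(b); print(len(u),v.min(),v.max())
r=v.min()+5; x=u[v==r]; P=onplane(c,x.mean(),r,51); print("pin row",r,x.min(),x.max(),"jig pt",w2j(P).round(1),[int(k) for k in im[r+4,x.max()-2:x.max()+12].sum(1)//3])
E
python3 q.py; python3 pin.py
```

```text
14.625 [538.53 -70.05 250.7 ] travel 82.5 F [-0.86  1.35  1.23]
303 220 242
pin row 225 227 240 jig pt [-113.5    3.5] [40, 38, 27, 10, 8, 9, 10, 11, 8, 10, 10, 9, 17, 14]
```

Emit:
apply_moves(
  series=[
    [1, [0, -0.03, 0], 0],
    [1, [0, -0.06, 0], 0],
    [1, [0, -0.06, 0], 0],
  ],
)

```text
t: 15.05
eef_pos: [538.3, -69.4, 250.8]
tcp_rot: [2.017, 1.571, -0.755]
ft_force: [-0.7, -1.6, 0.3]
opening: 0.005
```

```bash
python3 q.py; python3 pin.py
```

```text
15.25 [538.32 -69.46 250.71] travel 82.9 F [-0.22  1.05  1.16]
298 220 242
pin row 225 227 240 jig pt [-113.6    4.1] [41, 37, 27, 11, 9, 7, 9, 9, 9, 7, 12, 9, 17, 16]
```

The pin is following at about 1 N, so the pawl is loose.

Emit:
apply_moves(
  series=[
    [1, [0, -0.06, 0], 0],
    [1, [0, -0.12, 0], 0],
    [1, [0, -0.15, 0], 0],
    [1, [0, -0.15, 0], 0],
  ],
)

```text
t: 15.8
eef_pos: [537.8, -68.0, 250.7]
tcp_rot: [1.307, 1.571, -1.465]
ft_force: [-1.3, 0.2, 0.4]
opening: 0.007
```

```bash
python3 q.py; python3 pin.py
```

```text
16.0 [537.78 -68.09 250.7 ] travel 83.9 F [-0.18  1.19  1.26]
274 221 242
pin row 226 227 239 jig pt [-114.7    5.8] [39, 39, 39, 18, 10, 10, 8, 8, 9, 9, 10, 8, 10, 16]
```

Emit:
apply_moves(
  series=[
    [1, [0, -0.2, 0], 0],
    [1, [0, -0.4, 0], 0],
    [1, [0, -0.6, 0], 0],
    [1, [0, -0.8, 0], 0],
    [1, [0, -1.0, 0], 0],
    [1, [0, -1.0, 0], 0],
  ],
)

```text
t: 16.8
eef_pos: [534.1, -58.6, 250.7]
tcp_rot: [0.643, 1.571, -2.129]
ft_force: [0.1, 0.5, 0.2]
opening: 0.005
```

```bash
python3 q.py; python3 pin.py
```

```text
17.0 [534.19 -58.8  250.72] travel 90.55 F [ 0.06 -0.08 -0.15]
191 226 242
pin row 231 227 239 jig pt [-120.3   14.8] [40, 18, 11, 8, 11, 10, 10, 11, 11, 8, 8, 8, 10, 17]
```

Emit:
apply_moves(
  series=[
    [1, [0, -0.2, 0], 0],
    [1, [0, -0.4, 0], 0],
    [1, [0, -0.6, 0], 0],
    [1, [0, -0.8, 0], 0],
    [1, [0, -1.0, 0], 0],
    [1, [0, -1.2, 0], 0],
    [1, [0, -1.2, 0], 0],
  ],
)

```text
t: 17.92
eef_pos: [529.8, -47.4, 250.7]
tcp_rot: [0.758, 1.571, -2.014]
ft_force: [-0.5, -0.1, 0.3]
opening: 0.005
```

```bash
python3 q.py; python3 pin.py
```

```text
18.125 [529.86 -47.61 250.72] travel 98.57 F [0.16 0.26 0.2 ]
337 220 242
pin row 225 205 218 jig pt [-121.5   41.5] [36, 37, 54, 103, 107, 108, 108, 56, 30, 31, 27, 29, 26, 30]
```

Pawl fully out: pin now at (-121, 41), as described. I'll lift and go to the other side of the handle.

Emit:
apply_moves(
  series=[
    [1, [-3, 0, 0], 0],
    [1, [-6, 0, 0], -0.1],
    [1, [-7, 0, 0], -0.25],
    [1, [-7, 0, 0], -0.4],
    [1, [-7, 0, 0], -0.55],
    [1, [-7, 0, 0], -0.7],
    [1, [-7, 0, 0], -0.85],
    [1, [-7, 0, 0], -0.93],
    [1, [-7, 0, 0], -0.93],
  ],
)

```text
t: 19.3
eef_pos: [529.8, -47.6, 320.7]
tcp_rot: [1.05, 1.571, -0.793]
ft_force: [-0.5, -0.2, -0.3]
opening: 0.004
```

Run:
```python
from h import *
p,T,s=tool(); print(p,s["ft_force"], "+y heading jig",np.degrees(np.arctan2(T[1,1],T[0,1]))-9.26,s["joints"].round(2))
ph=np.radians(65.3); h=np.array([-45,-20])+45*np.array([np.cos(ph),np.sin(ph)]); g=j2w(h-27*np.array([np.sin(ph),-np.cos(ph)]),258); print(g,T.T@(g-p)/10)
```

```text
[529.80872891 -47.61727114 320.73835796] [-0.49994939 -0.1549127  -0.26454785] +y heading jig -24.826942133638774 [-0.21  0.47  1.88 -0.    0.8   0.06]
[594.05946955 -17.61640701 258.        ] [ 6.27415013  5.38355042 -4.61470863]
```

Emit:
apply_moves(
  series=[
    [1, [0, 2.7, -2.3], 0],
    [1, [0, 5.4, -4.6], 0],
    [1, [0, 5.4, -4.6], 0],
    [1, [2, 5.4, -4.6], 0],
    [1, [4, 5.4, -4.6], 0],
    [1, [6, 5.4, -4.6], 0],
    [1, [6.3, 5.4, -4.6], 0],
    [1, [6.3, 5.4, -4.6], 0],
  ],
)

```text
t: 20.3
eef_pos: [594.0, -17.9, 258.1]
tcp_rot: [0.354, 1.571, -1.489]
ft_force: [-0.3, 0.8, 0.2]
opening: 0.003
```

Run:
```python
from h import *
import pickle
c=cams.read_camera("wrist"); save(c,"pics/w9.png",f=1.5); pickle.dump(c,open("w9.pkl","wb"))
p,T,s=tool(); print(p,s["ft_force"]@T,w2j(p))
```

```text
[594.08562256 -17.88370106 258.41738223] [-0.20399532  0.44166338  0.12080407] [-50.74290185  31.89725982]
```

View pics/w9.png

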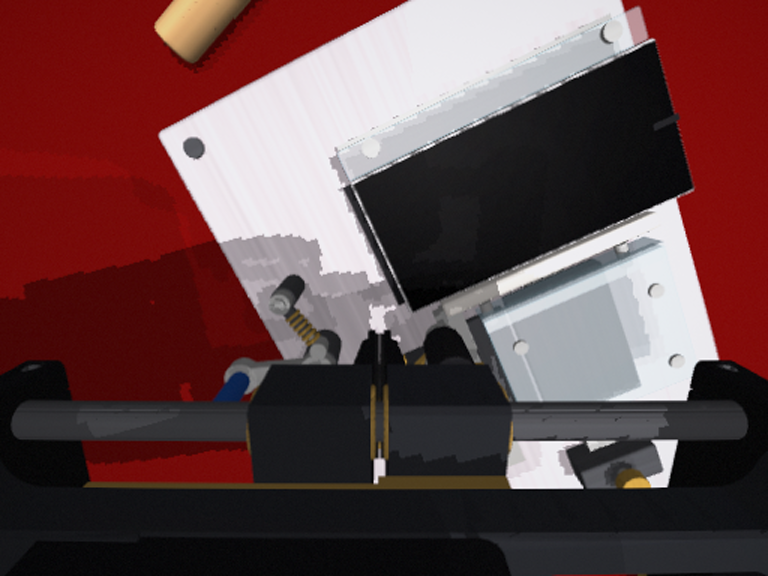

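```bash
cat > sweep.py <<'E'
from h import *
import sys
def pose(psi,d):
    ph=np.radians(60)+psi; h=np.array([-45,-20])+45*np.array([np.cos(ph),np.sin(ph)])
    return j2w(h-d*np.array([np.sin(ph),-np.cos(ph)]),258)
def rows(L):
    p,T,s=tool(); hd=np.arctan2(T[1,1],T[0,1])-Y
    for psi,d in L:
        q=T.T@(pose(psi,d)-p)/10; tr=hd-(np.radians(60)+psi-np.pi/2)
        print([1,[0,round(q[1],2),round(q[2],2)],round(tr,3)])
E
python3 -c "
from sweep import *
rows([(.09,23),(.09,21)]+[(.09-.0875*i,19) for i in range(0,14)])"
```

```text
[1, [0, np.float64(0.4), np.float64(-0.03)], np.float64(0.0)]
[1, [0, np.float64(0.6), np.float64(-0.03)], np.float64(0.0)]
[1, [0, np.float64(0.8), np.float64(-0.03)], np.float64(0.0)]
[1, [0, np.float64(1.2), np.float64(-0.18)], np.float64(0.088)]
[1, [0, np.float64(1.61), np.float64(-0.29)], np.float64(0.175)]
[1, [0, np.float64(2.03), np.float64(-0.37)], np.float64(0.263)]
[1, [0, np.float64(2.46), np.float64(-0.41)], np.float64(0.35)]
[1, [0, np.float64(2.89), np.float64(-0.41)], np.float64(0.438)]
[1, [0, np.float64(3.31), np.float64(-0.38)], np.float64(0.525)]
[1, [0, np.float64(3.73), np.float64(-0.3)], np.float64(0.613)]
[1, [0, np.float64(4.15), np.float64(-0.2)], np.float64(0.7)]
[1, [0, np.float64(4.55), np.float64(-0.05)], np.float64(0.788)]
[1, [0, np.float64(4.94), np.float64(0.13)], np.float64(0.875)]
[1, [0, np.float64(5.31), np.float64(0.34)], np.float64(0.963)]
[1, [0, np.float64(5.66), np.float64(0.58)], np.float64(1.05)]
[1, [0, np.float64(5.99), np.float64(0.86)], np.float64(1.138)]
```

Emit:
apply_moves(
  series=[
    [1, [0, 0.4, -0.03], 0],
    [1, [0, 0.6, -0.03], 0],
    [1, [0, 0.8, -0.03], 0],
    [1, [0, 1.2, -0.18], 0.088],
    [1, [0, 1.6, -0.29], 0.175],
    [1, [0, 2.03, -0.37], 0.263],
    [1, [0, 2.46, -0.41], 0.35],
    [1, [0, 2.89, -0.41], 0.438],
    [1, [0, 3.31, -0.38], 0.525],
    [1, [0, 3.31, -0.38], 0.525],
  ],
)

```text
t: 21.6
eef_pos: [626.9, -22.5, 257.7]
tcp_rot: [-1.161, 1.569, 2.754]
ft_force: [-3.4, 3.6, 1.9]
opening: 0.0
```

```bash
python3 q.py; python3 -c "
from sweep import *
rows([(.09-.0875*i,19) for i in range(7,14)])
import pickle
c=cams.read_camera('wrist'); save(c,'pics/w10.png',f=1.5); pickle.dump(c,open('w10.pkl','wb'))"
```

```text
21.8 [626.79 -22.57 257.7 ] travel 16.83 F [-2.88 -5.34 -0.08]
[1, [0, np.float64(0.46), np.float64(-0.12)], np.float64(0.089)]
[1, [0, np.float64(0.87), np.float64(-0.24)], np.float64(0.176)]
[1, [0, np.float64(1.29), np.float64(-0.31)], np.float64(0.264)]
[1, [0, np.float64(1.72), np.float64(-0.35)], np.float64(0.351)]
[1, [0, np.float64(2.14), np.float64(-0.35)], np.float64(0.439)]
[1, [0, np.float64(2.57), np.float64(-0.32)], np.float64(0.526)]
[1, [0, np.float64(2.99), np.float64(-0.25)], np.float64(0.614)]
```

View pics/w10.png

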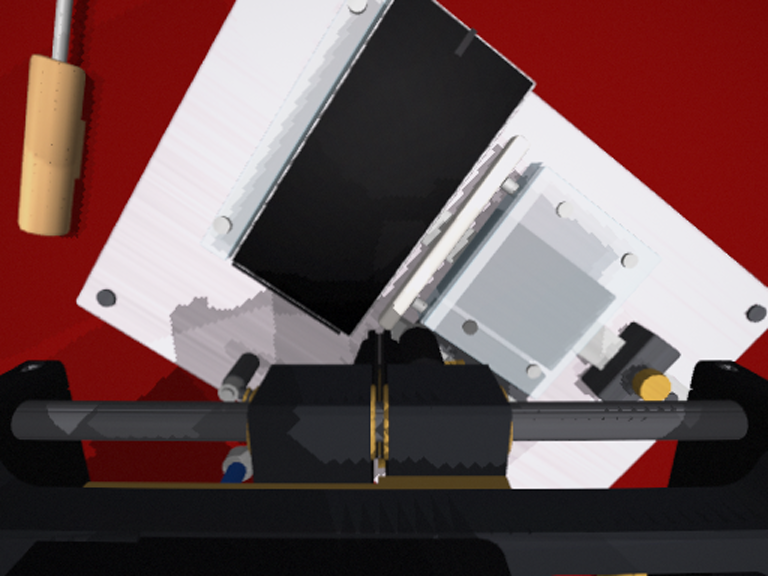

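The pad has left the phone and the carriage is moving back towards the stop at (630,360). I'll continue the sweep.

Emit:
apply_moves(
  series=[
    [1, [0, 0.46, -0.12], 0.089],
    [1, [0, 0.87, -0.24], 0.176],
    [1, [0, 1.29, -0.31], 0.264],
    [1, [0, 1.72, -0.35], 0.351],
    [1, [0, 2.14, -0.35], 0.439],
    [1, [0, 2.57, -0.32], 0.526],
    [1, [0, 2.99, -0.25], 0.614],
    [1, [0, 2.99, -0.25], 0.614],
  ],
)

```text
t: 22.85
eef_pos: [649.9, -42.3, 257.8]
tcp_rot: [-2.338, 1.57, 0.964]
ft_force: [-0.7, 4.0, 0.9]
opening: 0.004
```

```bash
python3 q.py; python3 -c "
from sweep import *
p,T,s=tool(); print(w2j(p), s['joints'].round(2))
rows([(-1.05-.04*i,19) for i in range(0,10)])
import pickle
c=cams.read_camera('wrist'); save(c,'pics/w11.png',f=1.5); pickle.dump(c,open('w11.pkl','wb'))"
```

```text
23.05 [649.79 -42.31 257.75] travel -11.68 F [-1.45 -4.84 -0.05]
[ 0.30500745 -1.17926751] [-0.17  0.69  1.62  0.    0.83  1.24]
[1, [0, np.float64(-0.01), np.float64(0.03)], np.float64(0.003)]
[1, [0, np.float64(0.18), np.float64(-0.05)], np.float64(0.043)]
[1, [0, np.float64(0.36), np.float64(-0.11)], np.float64(0.083)]
[1, [0, np.float64(0.55), np.float64(-0.17)], np.float64(0.123)]
[1, [0, np.float64(0.74), np.float64(-0.22)], np.float64(0.163)]
[1, [0, np.float64(0.93), np.float64(-0.26)], np.float64(0.203)]
[1, [0, np.float64(1.12), np.float64(-0.29)], np.float64(0.243)]
[1, [0, np.float64(1.31), np.float64(-0.32)], np.float64(0.283)]
[1, [0, np.float64(1.51), np.float64(-0.34)], np.float64(0.323)]
[1, [0, np.float64(1.7), np.float64(-0.35)], np.float64(0.363)]
```

View pics/w11.png

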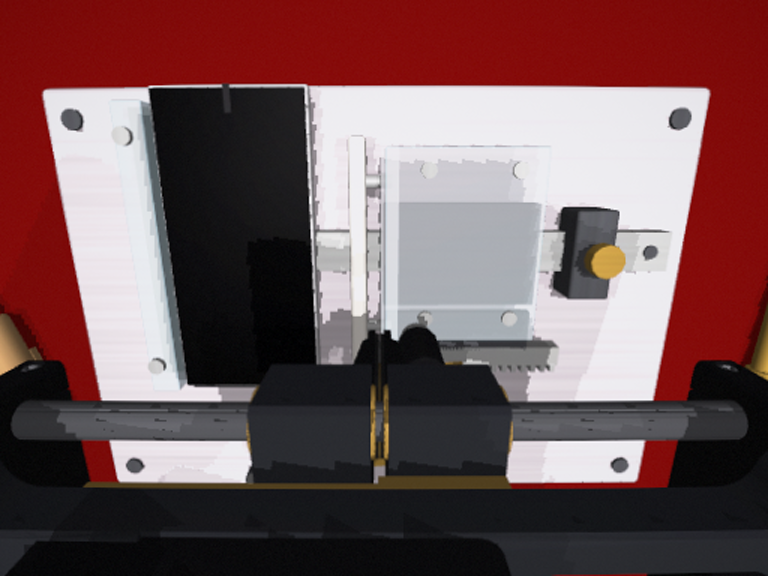

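```bash
python3 -c "
from h import *
import pickle
c=pickle.load(open('w11.pkl','rb'))
for n,u,v,z in [('stop bottom',562,250,12),('stop bottom',565,293,12),('stoptop',590,210,48),('run',542,265,20),('run',542,265,30),('run',542,265,40),('plate',550,200,43)]: print(n,z,w2j(onplane(c,u/1.5,v/1.5,z)).round(1))
save(c,'pics/w11c.png',box=(330,120,450,210),f=6)"
```

```text
stop bottom 12 [ 34.8 -98. ]
stop bottom 12 [  11.  -102.4]
stoptop 48 [ 59.  -92.8]
run 20 [ 28.4 -85. ]
run 30 [ 30.5 -81.1]
run 40 [ 32.7 -77.2]
plate 43 [ 62.9 -76.7]
```

View pics/w11c.png

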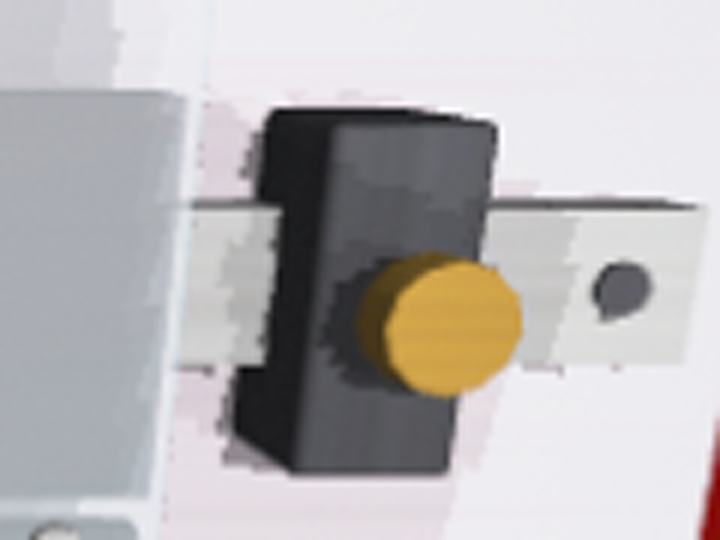

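The runner's rear edge at (183,200) and the stop's front face at (250–320,250) in the crop leave a gap of about 10–13 mm, i.e. 0.55–0.7 rad. I'll sweep 0.3 rad more, then creep.

Emit:
apply_moves(
  series=[
    [1, [0, 0.18, -0.05], 0.043],
    [1, [0, 0.36, -0.11], 0.083],
    [1, [0, 0.55, -0.17], 0.123],
    [1, [0, 0.74, -0.22], 0.163],
    [1, [0, 0.93, -0.26], 0.203],
    [1, [0, 1.12, -0.29], 0.243],
    [1, [0, 1.31, -0.32], 0.283],
    [1, [0, 1.31, -0.32], 0.283],
  ],
)

```text
t: 24.1
eef_pos: [655.2, -54.7, 257.7]
tcp_rot: [-2.591, 1.57, 0.428]
ft_force: [-0.1, 6.0, 0.9]
opening: 0.003
```

```bash
python3 q.py
cat > gap.py <<'E'
from h import *
c=cams.read_camera('wrist'); im=c['image']
# sample along the jig's y through the rail line at jig x~40 z=28: brightness profile
out=[]
for y in np.arange(-112,-66,1.0):
    u,v=proj(c,j2w((36,y),30)); out.append(int(im[int(round(v)),int(round(u))].mean()) if 0<=v<384 and 0<=u<512 else -1)
print(out)
E
python3 gap.py; python3 -c "
from sweep import *
rows([(-1.33-.03*i,19) for i in range(0,8)])"
```

```text
24.3 [655.17 -54.71 257.79] travel -21.12 F [-0.87 -5.96  0.21]
[152, 153, 151, 153, 152, 152, 154, 152, 153, 95, 54, 51, 48, 47, 47, 77, 74, 36, 30, 29, 64, 170, 180, 180, 182, 180, 201, 201, 202, 187, 189, 191, 179, 178, 175, 174, 175, 174, 174, 174, 176, 175, 174, 175, 174, 175]
[1, [0, np.float64(0.0), np.float64(0.01)], np.float64(-0.001)]
[1, [0, np.float64(0.14), np.float64(-0.05)], np.float64(0.029)]
[1, [0, np.float64(0.28), np.float64(-0.1)], np.float64(0.059)]
[1, [0, np.float64(0.42), np.float64(-0.15)], np.float64(0.089)]
[1, [0, np.float64(0.56), np.float64(-0.19)], np.float64(0.119)]
[1, [0, np.float64(0.7), np.float64(-0.23)], np.float64(0.149)]
[1, [0, np.float64(0.84), np.float64(-0.26)], np.float64(0.179)]
[1, [0, np.float64(0.98), np.float64(-0.29)], np.float64(0.209)]
```

Emit:
apply_moves(
  series=[
    [1, [0, 0.14, -0.05], 0.029],
    [1, [0, 0.28, -0.1], 0.059],
    [1, [0, 0.42, -0.15], 0.089],
    [1, [0, 0.56, -0.19], 0.119],
    [1, [0, 0.56, -0.19], 0.119],
  ],
)

```text
t: 24.98
eef_pos: [656.4, -60.5, 257.8]
tcp_rot: [-2.701, 1.57, 0.199]
ft_force: [0.8, 6.1, 1.6]
opening: 0.004
```

```bash
python3 q.py; python3 gap.py; python3 -c "
from sweep import *
rows([(-1.45-.02*i,19) for i in range(0,8)])"
```

```text
25.175 [656.44 -60.5  257.81] travel -24.36 F [-0.86 -5.69 -0.17]
[153, 151, 152, 151, 154, 152, 153, 153, 155, 153, 135, 71, 48, 48, 46, 79, 73, 64, 29, 29, 76, 182, 182, 182, 182, 202, 204, 203, 191, 189, 178, 178, 175, 174, 175, 175, 175, 175, 175, 174, 175, 176, 176, 176, 175, 176]
[1, [0, np.float64(0.0), np.float64(0.01)], np.float64(0.0)]
[1, [0, np.float64(0.09), np.float64(-0.03)], np.float64(0.02)]
[1, [0, np.float64(0.18), np.float64(-0.06)], np.float64(0.04)]
[1, [0, np.float64(0.28), np.float64(-0.1)], np.float64(0.06)]
[1, [0, np.float64(0.37), np.float64(-0.13)], np.float64(0.08)]
[1, [0, np.float64(0.46), np.float64(-0.16)], np.float64(0.1)]
[1, [0, np.float64(0.56), np.float64(-0.19)], np.float64(0.12)]
[1, [0, np.float64(0.65), np.float64(-0.21)], np.float64(0.14)]
```

Emit:
apply_moves(
  series=[
    [1, [0, 0.09, -0.03], 0.02],
    [1, [0, 0.18, -0.06], 0.04],
    [1, [0, 0.28, -0.1], 0.06],
    [1, [0, 0.37, -0.13], 0.08],
    [1, [0, 0.37, -0.13], 0.08],
  ],
)

```text
t: 25.85
eef_pos: [656.9, -64.4, 257.8]
tcp_rot: [-2.655, 1.57, 0.165]
ft_force: [2.5, 6.1, 0.3]
opening: 0.007
```

```bash
python3 q.py; python3 gap.py; python3 -c "
from sweep import *
rows([(-1.53-.01*i,19) for i in range(0,9)])"
```

```text
26.05 [656.86 -64.36 257.81] travel -26.12 F [-0.45 -5.92  0.13]
[152, 152, 152, 154, 152, 152, 154, 152, 152, 154, 153, 148, 70, 49, 47, 48, 73, 54, 29, 29, 181, 184, 182, 183, 184, 203, 127, 184, 178, 179, 179, 175, 175, 175, 176, 177, 176, 175, 176, 175, 175, 175, 176, 176, 175, 176]
[1, [0, np.float64(0.0), np.float64(0.01)], np.float64(0.0)]
[1, [0, np.float64(0.05), np.float64(-0.01)], np.float64(0.01)]
[1, [0, np.float64(0.09), np.float64(-0.03)], np.float64(0.02)]
[1, [0, np.float64(0.14), np.float64(-0.05)], np.float64(0.03)]
[1, [0, np.float64(0.18), np.float64(-0.07)], np.float64(0.04)]
[1, [0, np.float64(0.23), np.float64(-0.08)], np.float64(0.05)]
[1, [0, np.float64(0.27), np.float64(-0.1)], np.float64(0.06)]
[1, [0, np.float64(0.32), np.float64(-0.12)], np.float64(0.07)]
[1, [0, np.float64(0.37), np.float64(-0.13)], np.float64(0.08)]
```

Emit:
apply_moves(
  series=[
    [1, [0, 0.09, -0.03], 0.02],
    [1, [0, 0.18, -0.07], 0.04],
    [1, [0, 0.27, -0.1], 0.06],
    [1, [0, 0.27, -0.1], 0.06],
  ],
)

```text
t: 26.6
eef_pos: [657.0, -67.2, 257.8]
tcp_rot: [-2.645, 1.569, 0.116]
ft_force: [1.7, 6.1, 0.1]
opening: 0.006
```

```bash
python3 q.py
python3 - <<'E'
from h import *
import pickle
c=cams.read_camera('wrist'); pickle.dump(c,open('w12.pkl','wb'))
u,v=proj(c,j2w((36,-90),30)); u,v=int(u),int(v); print(u,v)
save(c,'pics/w12.png',box=(max(0,u-50),max(0,v-40),u+50,v+40),f=8)
E
```

```text
26.8 [656.99 -67.23 257.83] travel -27.26 F [ 0.22 -5.73 -0.32]
304 135
```

View pics/w12.png

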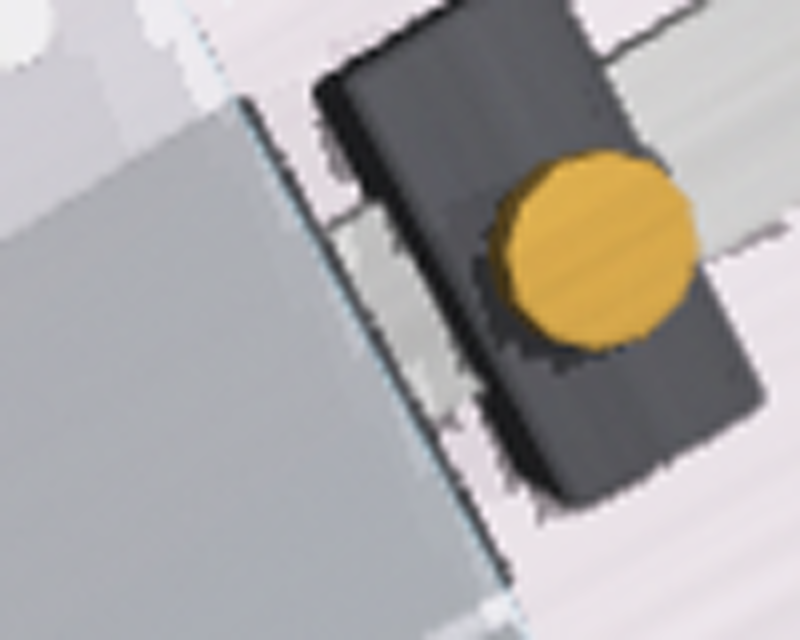

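The gap between runner and stop is still about 5–6 mm (runner edge at (385,340), stop foot at (440,330)). I'll go another 0.15 rad, then fine steps.

```bash
python3 -c "
from sweep import *
p,T,s=tool();hd=np.arctan2(T[1,1],T[0,1])-Y; print('psi by heading',hd+np.pi/2-np.radians(60))
rows([(-1.59-.03*i,19) for i in range(0,8)])"
```

```text
psi by heading -1.589773843760675
[1, [0, np.float64(0.01), np.float64(0.0)], np.float64(0.0)]
[1, [0, np.float64(0.14), np.float64(-0.05)], np.float64(0.03)]
[1, [0, np.float64(0.28), np.float64(-0.1)], np.float64(0.06)]
[1, [0, np.float64(0.42), np.float64(-0.15)], np.float64(0.09)]
[1, [0, np.float64(0.56), np.float64(-0.19)], np.float64(0.12)]
[1, [0, np.float64(0.7), np.float64(-0.23)], np.float64(0.15)]
[1, [0, np.float64(0.84), np.float64(-0.26)], np.float64(0.18)]
[1, [0, np.float64(0.99), np.float64(-0.29)], np.float64(0.21)]
```

Emit:
apply_moves(
  series=[
    [1, [0, 0.14, -0.05], 0.03],
    [1, [0, 0.28, -0.1], 0.06],
    [1, [0, 0.42, -0.15], 0.09],
    [1, [0, 0.42, -0.15], 0.09],
  ],
)

```text
t: 27.35
eef_pos: [656.9, -71.8, 257.8]
tcp_rot: [-2.647, 1.569, 0.023]
ft_force: [2.8, 5.5, -0.4]
opening: 0.006
```

```bash
python3 q.py
cat > gap2.py <<'E'
from h import *
c=cams.read_camera('wrist'); im=c['image'].mean(2).astype(np.float32)
# profile along jig y on rail top (z~22), averaged across jig x
for x0 in (20,27,34):
    ys=np.arange(-104,-70,1.0); pr=np.array([[proj(c,j2w((x,y),22)) for y in ys] for x in (x0-2,x0,x0+2)],np.float32)
    print(x0,cv2.remap(im,pr[...,0],pr[...,1],1).mean(0).astype(int).tolist())
E
python3 gap2.py; python3 -c "
from sweep import *
rows([(-1.68-.01*i,19) for i in range(0,10)])"
```

```text
27.55 [656.89 -71.79 257.86] travel -28.78 F [-0.37 -6.19 -0.28]
20 [87, 88, 89, 88, 89, 90, 89, 88, 75, 43, 36, 117, 200, 219, 204, 106, 116, 180, 178, 177, 175, 175, 175, 175, 175, 175, 175, 175, 175, 175, 175, 175, 175, 175]
27 [147, 134, 118, 106, 80, 66, 73, 80, 73, 44, 72, 163, 200, 180, 158, 94, 118, 178, 178, 177, 176, 175, 175, 175, 175, 175, 175, 175, 175, 175, 175, 175, 175, 175]
34 [152, 152, 152, 152, 131, 73, 49, 61, 71, 42, 75, 176, 186, 186, 174, 94, 119, 182, 181, 177, 175, 175, 175, 175, 175, 175, 175, 175, 175, 175, 175, 175, 175, 175]
[1, [0, np.float64(-0.01), np.float64(0.01)], np.float64(0.0)]
[1, [0, np.float64(0.04), np.float64(-0.01)], np.float64(0.01)]
[1, [0, np.float64(0.08), np.float64(-0.03)], np.float64(0.02)]
[1, [0, np.float64(0.13), np.float64(-0.04)], np.float64(0.03)]
[1, [0, np.float64(0.17), np.float64(-0.06)], np.float64(0.04)]
[1, [0, np.float64(0.22), np.float64(-0.08)], np.float64(0.05)]
[1, [0, np.float64(0.27), np.float64(-0.1)], np.float64(0.06)]
[1, [0, np.float64(0.31), np.float64(-0.11)], np.float64(0.07)]
[1, [0, np.float64(0.36), np.float64(-0.13)], np.float64(0.08)]
[1, [0, np.float64(0.4), np.float64(-0.14)], np.float64(0.09)]
```

Emit:
apply_moves(
  series=[
    [1, [0, 0.13, -0.04], 0.03],
    [1, [0, 0.22, -0.08], 0.05],
    [1, [0, 0.31, -0.11], 0.07],
    [1, [0, 0.4, -0.14], 0.09],
    [1, [0, 0.4, -0.14], 0.09],
  ],
)

```text
t: 28.22
eef_pos: [656.4, -76.0, 257.9]
tcp_rot: [-2.585, 1.569, -0.004]
ft_force: [4.3, 6.0, -0.3]
opening: 0.002
```

```bash
python3 q.py; python3 gap2.py; python3 -c "
from sweep import *
rows([(-1.77-.01*i,19) for i in range(0,10)])"
```

```text
28.425 [656.38 -75.98 257.86] travel -29.79 F [-0.19 -6.37  0.03]
20 [88, 88, 89, 88, 88, 90, 90, 89, 85, 64, 57, 163, 220, 191, 93, 106, 175, 179, 176, 175, 176, 175, 175, 175, 175, 175, 175, 175, 176, 176, 176, 175, 176, 176]
27 [143, 131, 122, 114, 96, 78, 72, 76, 85, 65, 82, 178, 198, 154, 86, 100, 165, 178, 178, 176, 175, 175, 175, 175, 175, 175, 175, 175, 175, 175, 175, 175, 175, 175]
34 [153, 153, 153, 152, 152, 146, 95, 50, 71, 62, 82, 176, 188, 159, 90, 107, 176, 179, 176, 175, 175, 175, 175, 175, 175, 175, 175, 175, 175, 175, 176, 175, 175, 175]
[1, [0, np.float64(0.01), np.float64(0.0)], np.float64(0.0)]
[1, [0, np.float64(0.05), np.float64(-0.02)], np.float64(0.01)]
[1, [0, np.float64(0.1), np.float64(-0.04)], np.float64(0.02)]
[1, [0, np.float64(0.15), np.float64(-0.05)], np.float64(0.03)]
[1, [0, np.float64(0.19), np.float64(-0.07)], np.float64(0.04)]
[1, [0, np.float64(0.24), np.float64(-0.09)], np.float64(0.05)]
[1, [0, np.float64(0.28), np.float64(-0.1)], np.float64(0.06)]
[1, [0, np.float64(0.33), np.float64(-0.12)], np.float64(0.07)]
[1, [0, np.float64(0.37), np.float64(-0.14)], np.float64(0.08)]
[1, [0, np.float64(0.42), np.float64(-0.15)], np.float64(0.09)]
```

Emit:
apply_moves(
  series=[
    [1, [0, 0.1, -0.04], 0.02],
    [1, [0, 0.19, -0.07], 0.04],
    [1, [0, 0.19, -0.07], 0.04],
  ],
)

```text
t: 28.85
eef_pos: [656.0, -78.0, 257.9]
tcp_rot: [-2.567, 1.569, -0.027]
ft_force: [3.5, 4.5, 0.6]
opening: 0.005
```

```bash
python3 q.py; python3 gap2.py|tail -1; python3 -c "
from sweep import *
rows([(-1.81-.01*i,19) for i in range(0,7)])"
```

```text
29.05 [655.97 -78.   257.84] travel -30.13 F [ 0.41 -6.19  0.24]
34 [154, 154, 153, 153, 153, 153, 140, 68, 63, 67, 90, 176, 180, 93, 88, 124, 178, 178, 176, 175, 175, 175, 175, 175, 175, 175, 175, 176, 175, 175, 175, 175, 175, 175]
[1, [0, np.float64(-0.0), np.float64(0.0)], np.float64(0.0)]
[1, [0, np.float64(0.05), np.float64(-0.02)], np.float64(0.01)]
[1, [0, np.float64(0.09), np.float64(-0.04)], np.float64(0.02)]
[1, [0, np.float64(0.14), np.float64(-0.05)], np.float64(0.03)]
[1, [0, np.float64(0.18), np.float64(-0.07)], np.float64(0.04)]
[1, [0, np.float64(0.23), np.float64(-0.09)], np.float64(0.05)]
[1, [0, np.float64(0.27), np.float64(-0.1)], np.float64(0.06)]
```

Emit:
apply_moves(
  series=[
    [1, [0, 0.05, -0.02], 0.01],
    [1, [0, 0.09, -0.04], 0.02],
    [1, [0, 0.14, -0.05], 0.03],
    [1, [0, 0.14, -0.05], 0.03],
  ],
)

```text
t: 29.6
eef_pos: [655.6, -79.4, 257.9]
tcp_rot: [-2.549, 1.569, -0.039]
ft_force: [5.0, 5.2, -0.5]
opening: 0.003
```

```bash
python3 q.py; python3 gap2.py|tail -1
```

```text
29.8 [655.65 -79.38 257.87] travel -30.33 F [ 0.64 -6.66  0.61]
34 [154, 154, 154, 153, 153, 153, 149, 94, 60, 69, 92, 179, 148, 83, 93, 146, 177, 178, 177, 176, 175, 175, 175, 175, 175, 175, 175, 175, 175, 175, 175, 175, 175, 175]
```

Emit:
apply_moves(
  series=[
    [1, [0, 0.05, -0.02], 0.01],
    [1, [0, 0.09, -0.03], 0.02],
    [1, [0, 0.09, -0.03], 0.02],
  ],
)

```text
t: 30.22
eef_pos: [655.4, -80.4, 257.9]
tcp_rot: [-2.542, 1.569, -0.051]
ft_force: [3.2, 5.4, 0.6]
opening: 0.006
```

```bash
python3 q.py; python3 gap2.py|tail -1;  python3 -c "
from sweep import *
rows([(-1.86-.01*i,19) for i in range(0,7)])"
```

```text
30.425 [655.39 -80.3  257.88] travel -30.41 F [ 0.89 -7.16  0.15]
34 [155, 154, 154, 154, 153, 152, 152, 120, 60, 71, 96, 179, 128, 84, 99, 170, 179, 177, 176, 176, 176, 176, 175, 175, 176, 175, 175, 175, 175, 175, 175, 176, 175, 175]
[1, [0, np.float64(0.0), np.float64(-0.01)], np.float64(0.0)]
[1, [0, np.float64(0.05), np.float64(-0.02)], np.float64(0.01)]
[1, [0, np.float64(0.09), np.float64(-0.04)], np.float64(0.02)]
[1, [0, np.float64(0.14), np.float64(-0.06)], np.float64(0.03)]
[1, [0, np.float64(0.18), np.float64(-0.08)], np.float64(0.04)]
[1, [0, np.float64(0.23), np.float64(-0.09)], np.float64(0.05)]
[1, [0, np.float64(0.27), np.float64(-0.11)], np.float64(0.06)]
```

Emit:
apply_moves(
  series=[
    [1, [0, 0.05, -0.02], 0.01],
    [1, [0, 0.07, -0.03], 0.015],
    [1, [0, 0.07, -0.03], 0.015],
  ],
)

```text
t: 30.85
eef_pos: [655.2, -81.0, 257.9]
tcp_rot: [-2.519, 1.569, -0.043]
ft_force: [3.4, 6.2, -0.7]
opening: 0.006
```

```bash
python3 q.py; python3 gap2.py|tail -1
```

```text
31.05 [655.19 -81.03 257.88] travel -30.48 F [ 0.35 -7.13  0.55]
34 [154, 154, 154, 153, 153, 152, 152, 135, 70, 72, 88, 169, 98, 86, 112, 172, 178, 176, 176, 176, 176, 176, 176, 176, 176, 175, 176, 175, 175, 175, 175, 175, 175, 175]
```

Emit:
apply_moves(
  series=[
    [1, [0, 0.05, -0.02], 0.01],
    [1, [0, 0.07, -0.03], 0.015],
    [1, [0, 0.07, -0.03], 0.015],
  ],
)

```text
t: 31.48
eef_pos: [655.0, -81.8, 257.9]
tcp_rot: [-2.505, 1.569, -0.044]
ft_force: [4.2, 6.1, -0.7]
opening: 0.003
```

```bash
python3 q.py; python3 gap2.py|tail -1
```

```text
31.675 [655.   -81.79 257.88] travel -30.57 F [ 0.59 -6.8   0.23]
34 [155, 154, 154, 154, 153, 153, 152, 139, 78, 67, 90, 141, 79, 84, 117, 172, 178, 176, 176, 176, 175, 176, 176, 176, 176, 176, 176, 175, 176, 175, 175, 175, 175, 175]
```

Emit:
apply_moves(
  series=[
    [1, [0, 0.05, -0.02], 0.01],
    [1, [0, 0.07, -0.03], 0.015],
    [1, [0, 0.07, -0.03], 0.015],
  ],
)

```text
t: 32.1
eef_pos: [654.8, -82.5, 257.9]
tcp_rot: [-2.48, 1.568, -0.034]
ft_force: [4.8, 5.7, -0.5]
opening: 0.007
```

```bash
python3 q.py; python3 gap2.py|tail -1
```

```text
32.3 [654.8  -82.53 257.84] travel -30.65 F [ 0.52 -6.66  0.68]
34 [155, 154, 154, 154, 153, 153, 153, 144, 90, 69, 80, 102, 75, 79, 124, 175, 178, 176, 176, 176, 175, 176, 175, 175, 176, 175, 176, 175, 176, 175, 175, 175, 175, 175]
```

Emit:
apply_moves(
  series=[
    [1, [0, 0.03, -0.01], 0.007],
    [1, [0, 0.06, -0.03], 0.013],
    [1, [0, 0.06, -0.03], 0.013],
  ],
)

```text
t: 32.72
eef_pos: [654.7, -83.2, 257.9]
tcp_rot: [-2.487, 1.568, -0.054]
ft_force: [4.8, 5.1, -1.0]
opening: 0.006
```

```bash
python3 q.py; python3 gap2.py|tail -1
```

```text
32.925 [654.67 -83.2  257.9 ] travel -30.76 F [ 0.58 -6.69  0.42]
34 [155, 155, 154, 154, 153, 153, 152, 148, 104, 66, 71, 85, 79, 86, 136, 177, 178, 176, 176, 176, 175, 176, 176, 176, 176, 176, 175, 175, 176, 176, 176, 175, 175, 175]
```

Emit:
apply_moves(
  series=[
    [1, [0, 0.03, -0.01], 0.007],
    [1, [0, 0.05, -0.02], 0.011],
    [1, [0, 0.05, -0.02], 0.011],
  ],
)

```text
t: 33.35
eef_pos: [654.5, -83.7, 257.9]
tcp_rot: [-2.482, 1.568, -0.061]
ft_force: [4.3, 5.1, -0.7]
opening: 0.004
```

```bash
python3 q.py; python3 gap2.py|tail -1
```

```text
33.55 [654.49 -83.7  257.88] travel -30.77 F [ 0.51 -6.71 -0.03]
34 [154, 155, 154, 154, 154, 153, 153, 149, 108, 66, 63, 55, 78, 85, 141, 177, 178, 176, 176, 176, 176, 175, 176, 176, 176, 176, 176, 175, 176, 175, 176, 175, 175, 175]
```

Emit:
apply_moves(
  series=[
    [1, [0, 0.03, -0.01], 0.007],
    [1, [0, 0.06, -0.02], 0.013],
    [1, [0, 0.06, -0.02], 0.013],
  ],
)

```text
t: 33.98
eef_pos: [654.3, -84.3, 257.9]
tcp_rot: [-2.466, 1.568, -0.057]
ft_force: [4.0, 5.0, -0.4]
opening: -0.0
```

```bash
python3 q.py; python3 gap2.py|tail -1
```

```text
34.175 [654.26 -84.28 257.9 ] travel -30.76 F [ 0.46 -6.92  0.24]
34 [155, 155, 155, 154, 154, 153, 153, 151, 123, 72, 61, 55, 82, 92, 153, 178, 178, 176, 176, 175, 175, 175, 175, 176, 176, 175, 175, 176, 175, 176, 176, 176, 176, 176]
```

Emit:
apply_moves(
  series=[
    [1, [0, 0.03, -0.01], 0.007],
    [1, [0, 0.05, -0.02], 0.011],
    [1, [0, 0.05, -0.02], 0.011],
  ],
)

```text
t: 34.6
eef_pos: [654.1, -84.8, 257.9]
tcp_rot: [-2.476, 1.568, -0.078]
ft_force: [4.5, 6.2, -1.0]
opening: 0.004
```

```bash
python3 q.py; python3 gap2.py|tail -1;python3 -c "
from sweep import *
p,T,s=tool(); print(w2j(p));hd=np.arctan2(T[1,1],T[0,1])-Y; print('psi by heading',hd+np.pi/2-np.radians(60)); rows([(-1.94,19),(-1.96,19)])"
```

```text
34.8 [654.08 -84.77 257.86] travel -30.77 F [ 1.04 -6.76  0.57]
34 [155, 155, 155, 154, 154, 154, 153, 151, 128, 77, 62, 59, 84, 99, 160, 178, 178, 176, 175, 176, 176, 175, 175, 175, 175, 175, 175, 176, 176, 176, 175, 176, 176, 176]
[ -2.3084733 -43.8033611]
psi by heading -1.9528276275929854
[1, [0, np.float64(-0.07), np.float64(0.03)], np.float64(-0.013)]
[1, [0, np.float64(0.02), np.float64(-0.01)], np.float64(0.007)]
```

Emit:
apply_moves(
  series=[
    [1, [0, 0.03, -0.01], 0.007],
    [1, [0, 0.06, -0.02], 0.013],
    [1, [0, 0.06, -0.02], 0.013],
  ],
)

```text
t: 35.22
eef_pos: [653.9, -85.3, 257.9]
tcp_rot: [-2.422, 1.568, -0.038]
ft_force: [5.2, 6.1, -0.8]
opening: 0.006
```

```bash
python3 q.py; python3 gap2.py|tail -1
```

```text
35.425 [653.92 -85.28 257.92] travel -30.8 F [ 1.17 -8.33  0.29]
34 [156, 155, 155, 155, 154, 154, 153, 152, 134, 76, 64, 62, 84, 101, 163, 178, 177, 176, 175, 175, 175, 175, 176, 176, 176, 175, 176, 175, 176, 176, 175, 176, 176, 176]
```

The force has risen to 8.3 N with less travel, so the carriage is probably touching. One tiny step should confirm it.

Emit:
apply_moves(
  series=[
    [1, [0, 0.02, -0.01], 0.004],
    [1, [0, 0.02, -0.01], 0.004],
    [1, [0, 0.02, -0.01], 0.004],
  ],
)

```text
t: 35.85
eef_pos: [653.9, -85.4, 257.9]
tcp_rot: [-2.391, 1.568, -0.011]
ft_force: [5.9, 6.7, -1.9]
opening: 0.002
```

```bash
python3 q.py; python3 gap2.py|tail -1
```

```text
36.05 [653.91 -85.43 257.93] travel -30.84 F [ 0.99 -8.73  0.09]
34 [155, 155, 155, 155, 154, 154, 153, 153, 138, 81, 64, 59, 83, 96, 158, 178, 177, 175, 176, 175, 176, 176, 176, 176, 175, 176, 176, 175, 176, 176, 176, 176, 176, 176]
```

Emit:
apply_moves(
  series=[
    [1, [0, 0.02, -0.01], 0.004],
    [1, [0, 0.03, -0.01], 0.004],
    [1, [0, 0.03, -0.01], 0.004],
  ],
)

```text
t: 36.48
eef_pos: [653.8, -85.6, 257.9]
tcp_rot: [-2.353, 1.568, 0.023]
ft_force: [7.0, 7.2, -2.0]
opening: 0.004
```

```bash
python3 q.py; python3 gap2.py|tail -1
```

```text
36.675 [653.85 -85.63 257.97] travel -30.86 F [  1.74 -10.12  -0.16]
34 [155, 155, 155, 155, 154, 153, 153, 153, 141, 87, 63, 65, 83, 95, 156, 178, 177, 176, 176, 176, 176, 175, 176, 176, 175, 176, 176, 176, 175, 175, 176, 176, 176, 176]
```

10 N at the handle against about 6.8 N of drag means roughly 8 N on the stop: firmly seated, well under 20 N. Now I back off and check.

Emit:
apply_moves(
  series=[
    [1, [0, -0.3, 0], 0],
    [1, [0, -1.0, 0], 0],
    [1, [-3, -1.0, 0], 0],
    [1, [-7, -1.0, 0], 0],
    [1, [-12, -1.0, 0], 0],
    [1, [-12, -1.0, 0], 0],
    [1, [-12, -1.0, 0], 0],
  ],
)

```text
t: 37.6
eef_pos: [659.9, -78.8, 377.2]
tcp_rot: [1.12, 1.57, -2.786]
ft_force: [-0.8, 0.4, 0.0]
opening: 0.004
```

```bash
python3 q.py; python3 -c "
from h import *
c=cams.read_camera('wrist'); save(c,'pics/w13.png',f=1.5)"
```

```text
37.8 [660.05 -78.84 376.46] travel -34.24 F [ 0.32 -0.02  0.28]
```

```bash
python3 gap2.py|tail -1
python3 - <<'E'
from h import *
for n in ["wrist","scene"]:
    c=cams.read_camera(n); im=c["image"].astype(int); b=((im[...,2]-im[...,0]>40)&(im[...,2]-im[...,1]>25)).astype(np.uint8)
    k,l,s,ce=cv2.connectedComponentsWithStats(b)
    for i in range(1,k):
        if s[i,4]>4:
            P=w2j(onplane(c,*ce[i],66))
            if abs(P+[120,20]).max()<70: print(n,s[i,4],P.round(1))
    im2=c["image"].mean(2)
E
```

```text
34 [159, 158, 158, 157, 157, 157, 153, 129, 86, 74, 64, 77, 107, 160, 182, 183, 182, 181, 180, 180, 181, 181, 181, 181, 181, 181, 181, 181, 181, 181, 181, 180, 180, 181]
scene 18 [-119.5   39.8]
```

The scene view puts the pin at (-120, 40), fully out. The brightness profile shows no light gap at the stop, and the arm is clear with about 0 N. Handing in.

```bash
python3 -c "
from cell import job; print(job.job_done())"
```

```text
the job is handed in; nothing more can be done
None
```

The jig is open and I handed the job in at about 38 s of the 70 s allowed; the hand-in gives no verdict.

- **Easing the crank:** I pushed it forwards until carriage motion, handle travel and force agreed on roughly 0.09–0.11 rad. By force, that is about 11.5 N on the phone.
- **Pawl:** it came out at about 1 N and snapped fully over.
- **Winding back:** I wound the crank back about 1.95 rad, creeping at the end. The handle force rose from 6.8 N to 10.1 N, which is about 8 N on the stop.

**Last checks**
- The scene camera put the pawl pin at (-120, 40) mm, so it is out.
- No light gap showed between carriage and stop.
- The arm stood clear with about 0 N on it.

**Not confirmed**
- The three estimates of the forward easing differed: 0.08 rad by force, 0.09 by carriage and up to 0.11 by handle travel.
- The wrist camera did not show the pawl pin in the last check.
- The final picture could not be viewed because the 12-picture limit was reached, so the last look was numeric only. The phone and the other things had no separate final check.

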